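Pour the blue nuts from the revolving stand into the tin

ROBOT

A 6-joint arm with a two-finger parallel gripper is mounted at the origin on the work surface. World frame = base frame: x ahead of the robot, y to its left, z up, the work surface at z = 0. Lengths are in mm, angles in rad, forces in N, time in s.
With the tool pointing down it reaches from about 350 to 975 mm from the base axis. Payload 7.1 kg.
Tool frame: the origin (TCP) lies midway between the tips of the shut fingers; the grasp point (between the pads) lies pinch_z behind it (pinch_z is the distance from the TCP to the grasp point, in mm); z points along the fingers, y is the line along which they close (so a half turn about z gives the same grasp; the last joint's range is limited). The gripper opens to 88 mm and grips with 3 to 60 N. Pads are 20 mm wide; open, the fingers measure 115 mm over their backs; the gripper's body (75 mm by 178 mm) begins 61 mm behind the grasp point.
Start: joints at [1.149, 0.423, 1.63, -0, 1.089, -0.019], TCP at [244.965, 574.976, 222.675] pointing down, gripper open.
Joint ranges: [-3, 3], [-0.9, 2.11], [0.09, 2.58], [-1.31, 4.45], [0.11, 2.69], [-2.54, 2.54]. Speed limits (rad/s): [2.39, 2.39, 3.01, 3.14, 3.14, 3.14].

INTERFACE

Orientations are given as a rotation vector (axis times angle).
In Python, from workcell import get_obs, get_image, close_job, pinch_z gives the robot as it stands.
- The arm moves only by the tool jog_arm, never from a script. Its argument "commands" is a list of rows, each a list of 3 entries, a list of its own where there are three numbers: the gripper command: -1 is shut, 1 is fully open, values between are in proportion, then the shift along the tool's x, y, z as a fraction of full scale, then the turn, a rotation vector about the tool's x, y, z as a fraction of full scale. In form: [[gripper, [tx, ty, tz], [rx, ry, rz]], ...]. A call has 1 to 10 rows; each row shifts and turns the commanded pose from where the row before left it, along the tool's axes as they then stand; what a row does not reach is not made up. Full scale, the value 1, is 0.1 m for a shift and 45 degrees for a turn. A row lasts 1/10 s, in which the tool goes at most 50 mm and 8.59 degrees, less where a joint would pass 70% of its speed; a pose out of reach is approached as far as the arm can. A call with a number of a shift or a turn outside -1 to 1 is refused whole. A call with a gripper value outside its range is refused whole. The fingers move at their own pace and stop on an object; the grip force is fixed at half the most. Time passes only in rows, so rows that do not move let the fingers close. It gives the time, the measured TCP pose, the force, the opening and the grip force at its end, in the units of the state.
- get_obs(): the state, without advancing time (a new reading comes with each control period).
- get_image(name): name is "scene" or "top"; returns a dict with "image" (384x512x3 uint8, blue, green, red), "z_map" (384x512 float32, mm along the optical axis (not along the pixel's ray), 0 where there is no reading), "intrinsics" (3x3 intrinsics, pixels), "k1" (the pictures are not rectified: a ray, as slopes to the right and down, at radius r is drawn at 1 + k1 r^2 times it, then the intrinsics apply), "eye" and "orientation" of the camera in the world. Camera axes: x right, y down, z forward; pixel columns grow to the right and rows downward; lengths in mm; the calibration is good to about 2 mm. A picture is of the moment at which its call begins.
- close_job(): hands the job in; it is judged then, once.
The state is a dict: "t": time; "qpos": joint angles; "qvel": joint speeds; "joint_torque": joint torques, N m; "ee_pos": TCP position; "orientation": TCP orientation; "ft_force": force on the tool from outside, world axes, zero at the start; "moment": the same for the moment, N m; "width": finger opening in mm; "grasp_force": force on a finger pad.
Only numpy, scipy, OpenCV 4.12 (cv2) and the standard library are available. Lean on these libraries where they do the work, as an engineer would, in place of code of your own. Each camera call takes 0.05 s, during which the arm holds its last target. There are 200 camera calls.

TASK

Turn the revolving stand until the brass cup's pocket is over the red pointer, then take the brass cup out from under the upper tier and tip it close over the open tin's mouth so that all six blue nuts end up in the tin. Put the empty cup back in its own pocket, standing upright and flat on the pocket's floor, with the tin still upright on the bench. Leave the copper and steel cups in their pockets and do not shift the jar or the mallet.

Things in the scene. Friction and masses are not known exactly. Their poses are not given: they have to be found in the camera images.
- front_mark (a point): the place straight above the red pointer of the stand where the wanted pocket must be turned to: 90 mm from the turning axis, towards the pointer, at the height of the pocket floors. The red pointer is a bar 24 mm wide, 12 mm high, fixed to the round foot and sticking out from under the lower disc on the robot's side. It points roughly at the robot (within 0.12 rad of -x).
- carousel_axis (a point): turning axis of the two-tier green stand, at the top face of the upper tier, 198 mm over the bench. Both tiers turn together, either way, against about 0.06 N m, and stay where left. Lower disc: 290 mm diameter, top 36 mm over the bench. Upper tier: 200 mm diameter, 30 mm thick, on a post of 22 mm diameter; it covers more than the inner half of every cup, so a gripper must come from outside, leaning outwards.
- turn_knob (a point): middle of the red knob standing on the upper tier, by which the stand is turned: round, upright, 18 mm diameter, 36 mm tall (its middle 228 mm over the bench), 45 mm from the turning axis, exactly opposite the brass cup's pocket. Its stem below is 12 mm thick and 12 mm tall. Three flat caps 8 mm high lie fixed on the tier.
- brass_pocket (a point): centre of the floor of the brass cup's pocket on the lower disc, 90 mm from the axis. Every pocket is a square, 60 mm inside, with aluminium fences 10 mm high and 3 mm thick along its sides; one side faces the axis. The three pockets are 120 degrees apart.
- copper_pocket (a point): the same for the copper cup's pocket
- steel_pocket (a point): the same for the steel cup's pocket
- brass_cup: brass-coloured sheet-metal cup with 6 blue hex nuts in it, 0.16 kg. Origin: centre of its underside; z up through its mouth, x towards its spout. Body 52 x 52 mm square, 70 mm high, walls 3 mm, floor 4 mm; flat sides at y = +-26 mm, good to grip. Near its foot the +x wall bends outwards 30 degrees, forming the spout, whose cheeks rise to 78 mm. In its pocket the spout points at the turning axis.
- brass_spout (a point): middle of the brass cup's spout lip: 60 mm ahead (x) of the cup's centre and 68 mm above its underside; the lip is 52 mm wide. Nuts start to slide out when the cup is tipped by about 85 degrees and all are out by about 110.
- tin: open round grey metal tin that is to receive the nuts, standing loose on the bench, 0.45 kg. Origin: centre of its underside. Outside diameter 116 mm at the foot and 120 mm at the rim, 75 mm high, wall 3 mm, floor 4 mm.
- nut0: one of the six identical blue hex nuts, 16 mm across flats, 10 mm high, 14 g; origin: centre of one hexagonal face
- nut1: one of the six identical blue hex nuts, 16 mm across flats, 10 mm high, 14 g; origin: centre of one hexagonal face
- nut2: one of the six identical blue hex nuts, 16 mm across flats, 10 mm high, 14 g; origin: centre of one hexagonal face
- nut3: one of the six identical blue hex nuts, 16 mm across flats, 10 mm high, 14 g; origin: centre of one hexagonal face
- nut4: one of the six identical blue hex nuts, 16 mm across flats, 10 mm high, 14 g; origin: centre of one hexagonal face
- nut5: one of the six identical blue hex nuts, 16 mm across flats, 10 mm high, 14 g; origin: centre of one hexagonal face
- copper_cup: copper-coloured cup, same shape and size as the brass one, holding steel rivets fixed in it; stays in its pocket
- steel_cup: steel-coloured cup, same shape and size, holding copper rivets fixed in it; stays in its pocket
- jar: bystander: closed amber jar with orange cap, 68 mm diameter, 105 mm high; origin: centre of its underside
- mallet: bystander: wooden mallet lying flat, head 75 x 130 x 68 mm with its middle 35 mm ahead (x) of the origin, round handle 200 mm long towards -x; origin under the inner end of the handle
Not all that is in view belongs to the job. What is shaped like the copper_cup but green is not meant. Leave any pink look-alike of the steel_cup alone.

How it is judged:
By the outcome, as a careful person would: the job done as asked, in the order asked, and still so for the second after the job is handed in, with the robot touching nothing.
It also fails if it takes over 72 s, if anything falls off the work surface, if the arm or the gripper's body presses on something with over 40 N, if the wrist force passes 120 N, or if a joint passes its speed limit or range.

## Working session

There is one attempt and no reset: what is moved stays moved. The work goes in short steps, Python scripts to look and compute and a tool call to move; the robot and the scene stay as the last step left them, time stands still between calls to the robot, and variables do not carry over. Pictures are saved under pics/ and viewed, at most 10 in all, crops included, and the job is handed in when it is done.

Besides the shell and the picture viewer there is one more tool, called after "Emit:" by a JSON object that holds its "method" and its "body". jog_arm: Moves the arm, as the interface text tells. Its arguments: {"type":"object","properties":{"commands":{"type":"array","items":{"type":"array"}}},"required":["commands"]}

```bash
ls; mkdir -p pics
cat > h.py <<'E'
import numpy as np, cv2
from scipy.spatial.transform import Rotation as R
from workcell import get_obs,get_image,close_job,pinch_z
E
python3 - <<'E'
from h import *
print(pinch_z); o=get_obs(); print(o)
for n in("scene","top"):
    d=get_image(n); cv2.imwrite(f"pics/{n}0.png",cv2.resize(d["image"],(768,576),interpolation=cv2.INTER_CUBIC)); np.savez(f"{n}0.npz",**d)
    print(n,{k:d[k] for k in("intrinsics","k1","eye","orientation")})
E
```

```text
pics
18.700000000000003
{'t': 0.0, 'qpos': array([ 1.14898034e+00,  4.23817148e-01,  1.63067876e+00,  4.54791900e-06,
        1.08859469e+00, -1.89739029e-02]), 'qvel': array([-0.00188683, -0.00063145, -0.00021025, -0.00119237, -0.00036605,
       -0.00101773]), 'joint_torque': array([-4.74551216e-04, -5.44619787e+01, -2.73672509e+01,  6.43221941e-02,
        2.28555588e-02, -7.39063262e-05]), 'ee_pos': array([244.75693314, 574.48506057, 221.92090322]), 'orientation': array([-6.28449605e-01, -3.07775374e+00,  2.29442682e-03]), 'ft_force': array([-0.58450906,  0.22947959, -0.19740317]), 'moment': array([-0.01104797, -0.01567803,  0.00129155]), 'grasp_force': 0.0, 'width': 87.88272353291951}
scene {'intrinsics': array([[433.4814641,   0.       , 262.4690413],
       [  0.       , 433.4814641, 190.0788372],
       [  0.       ,   0.       ,   1.       ]]), 'k1': -0.06932695300716205, 'eye': array([1.43746033e+03, 1.06010370e+00, 9.47929696e+02]), 'orientation': array([-1.70158385, -1.74950047,  0.78201481])}
top {'intrinsics': array([[492.73661349,   0.        , 257.57596606],
       [  0.        , 492.73661349, 190.60686394],
       [  0.        ,   0.        ,   1.        ]]), 'k1': -0.10179353281174117, 'eye': array([ 321.28994979,  -10.47014136, 1575.00515712]), 'orientation': array([-2.16093862,  2.14819714, -0.15221612])}
```

View pics/scene0.png

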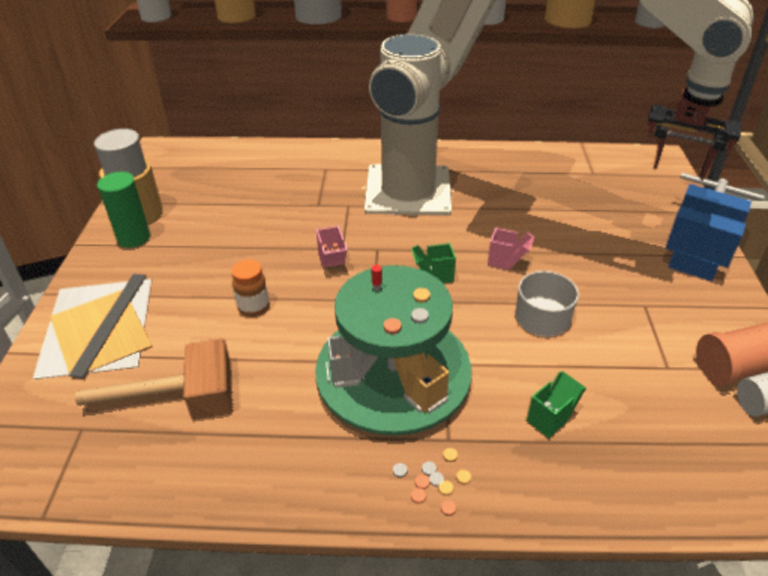

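View pics/top0.png

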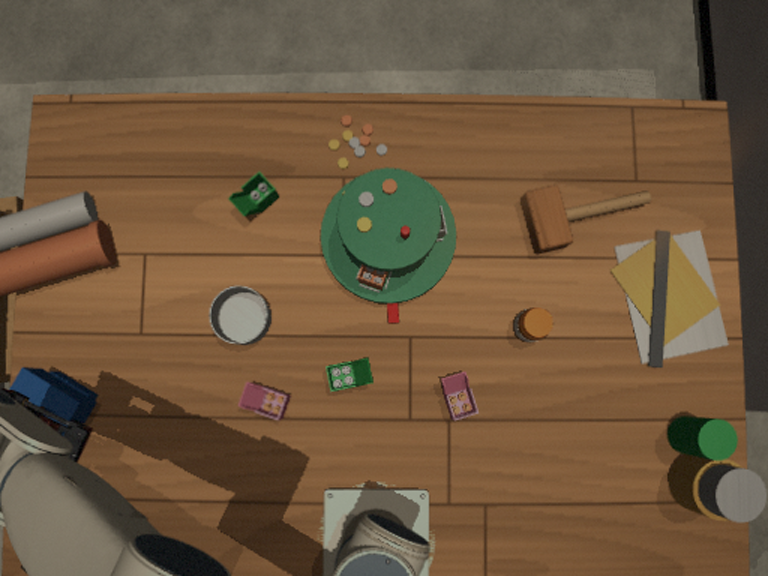

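Scene view: brass cup at (425,383), knob (377,275), steel cup (345,358), tin (547,303), jar (250,287). Top view: tier centre ≈(388,217), knob (405,232), pointer (393,313), tin (240,315), jar (535,323), mallet (550,215), loose look-alikes near (350,375), (265,400), (458,397).

```bash
cat >> h.py <<'E'
def cloud(d):
    K=d["intrinsics"];k=float(d["k1"]);z=d["z_map"]
    v,u=np.mgrid[:384,:512].astype(float)
    D=np.array([k,0,0,0],float)
    p=cv2.undistortPoints(np.stack([u.ravel(),v.ravel()],1)[:,None],K,D).reshape(384,512,2)
    P=np.dstack([p[...,0]*z,p[...,1]*z,z])
    W=P@R.from_rotvec(d["orientation"]).as_matrix().T+d["eye"]
    W[z==0]=np.nan
    return W,cv2.cvtColor(d["image"],cv2.COLOR_BGR2HSV)
def circ(p):
    A=np.c_[2*p,np.ones(len(p))]; s=np.linalg.lstsq(A,(p**2).sum(1),rcond=None)[0]
    return s[:2],np.sqrt(s[2]+s[0]**2+s[1]**2)
def hullc(p):
    h=cv2.convexHull(p.astype(np.float32)).reshape(-1,2); return circ(h.astype(float))
def stand(d):
    W,H=cloud(d); h,s,v=[H[...,i].astype(int) for i in range(3)]
    g=(h>55)&(h<90)&(s>90); near=np.hypot(W[...,0]-640,W[...,1])<220
    up=g&near&(abs(W[...,2]-198)<8); lo=g&near&(abs(W[...,2]-36)<8)
    red=((h<6)|(h>174))&(s>170)&near
    kn=red&(W[...,2]>208)&(W[...,2]<260); po=red&(W[...,2]<40)
    return W,up,lo,kn,po
E
python3 - <<'E'
from h import *
for n in("top","scene"):
    d=dict(np.load(f"{n}0.npz")); W,up,lo,kn,po=stand(d); np.set_printoptions(precision=1,suppress=True)
    print(n,[m.sum() for m in(up,lo,kn,po)])
    print("up",hullc(W[up][:,:2]),np.median(W[up][:,2]))
    print("lo",hullc(W[lo][:,:2]),np.median(W[lo][:,2]))
    for m in(kn,po):
        q=W[m]; 
        if len(q): print(q.mean(0),q.min(0),q.max(0), cv2.minAreaRect(q[:,:2].astype(np.float32)))
    # tin & jar & others by height
    for nm,c,r,zl in(("tin",(490,270),100,(66,85)),("jar",(470,-280),90,(95,120)),("mallet",(650,-320),110,(60,80))):
        m=(np.hypot(W[...,0]-c[0],W[...,1]-c[1])<r)&(W[...,2]>zl[0])&(W[...,2]<zl[1])
        q=W[m]
        if len(q)>5: print(nm,len(q),q.mean(0),q.min(0),q.max(0),hullc(q[:,:2]))
    m=(W[...,2]>25)&(W[...,0]>250)&(W[...,0]<850)&(abs(W[...,1])<420)
    nn,lab,st,_=cv2.connectedComponentsWithStats(m.astype(np.uint8))
    for i in range(1,nn):
        if st[i,4]>60:
            q=W[lab==i]; print("obj",st[i,4],q.mean(0),q.min(0),q.max(0))
E
```

```text
top [np.int64(3007), np.int64(1532), np.int64(25), np.int64(92)]
up (array([639.7, -21.2]), np.float64(98.3021631131827)) 197.78902742639912
lo (array([638.5, -22.6]), np.float64(141.84064515527686)) 35.46480687006863
[604.6 -51.3 241.6] [598.  -58.2 225.7] [612.1 -43.8 251.1] ((605.0621337890625, -50.84296417236328), (14.221923828125, 14.123785018920898), 4.0919599533081055)
[477.1 -33.   11.9] [457.9 -43.9   4.2] [497.1 -21.3  22.4] ((477.5533752441406, -32.61639404296875), (39.232723236083984, 22.4598388671875), 0.2263219803571701)
tin 160 [467.1 287.2  73.6] [405.1 226.5  66.3] [525.3 343.2  81.8] (array([465. , 285.2]), np.float64(59.20641101595022))
jar 306 [ 449.4 -322.4  104.4] [ 421.  -350.2   95.6] [ 479.  -295.   116.4] (array([ 449.7, -323.3]), np.float64(29.279140868262907))
mallet 894 [ 674.6 -359.4   67.4] [ 606.1 -408.6   60.1] [ 742.3 -310.9   77.6] (array([ 675. , -356.3]), np.float64(63.70065682550053))
obj 6356 [616.7 -20.9 133.9] [ 496.7 -165.1   25.1] [770.9 122.4 251.1]
obj 356 [718.9 267.9  51.5] [674.9 216.9  25. ] [767.3 312.2  79.5]
obj 1083 [ 672.8 -358.4 
[... 996 characters left out ...]
ray([ 453.6, -323.9]), np.float64(30.705645531763974))
mallet 1051 [ 684.5 -355.9   68.3] [ 610.4 -406.6   60.1] [ 747.6 -308.3   73.9] (array([ 677.6, -353.5]), np.float64(64.15830562313978))
obj 338 [ 296.4 -170.5   50.5] [ 257.4 -205.4   25. ] [ 354.2 -133.3   77.8]
obj 481 [293.1 227.8  52.1] [251.3 182.9  25. ] [329.9 280.1  77. ]
obj 9448 [664.1 -15.7 110.9] [ 310.8 -166.2   25.1] [786.1 124.5 247.4]
obj 657 [ 468.8 -318.2   76.4] [ 422.1 -356.7   25.1] [ 490.3 -288.5  109.2]
obj 954 [466.1 285.5  52.2] [404.3 226.3  25.1] [527.7 343.5  78.1]
obj 1468 [ 695.  -355.2   61.2] [ 610.4 -419.7   25. ] [ 751.7 -307.8   73.9]
obj 821 [722.7 264.7  51.2] [674.6 216.1  25. ] [771.5 315.1  80.5]
```

```bash
cat >> h.py <<'E'
np.set_printoptions(precision=3,suppress=True)
def rel(p,yaw_y=None,Rt=None):
    """tool-frame shift (0.1 m units, total) and turn (45 deg units, total) from the present pose"""
    o=get_obs(); R0=R.from_rotvec(o["orientation"])
    sh=R0.inv().apply(np.array(p)-o["ee_pos"])/100
    if yaw_y is not None:
        y=np.array([np.cos(yaw_y),np.sin(yaw_y),0]); z=np.array([0,0,-1.]); Rt=R.from_matrix(np.c_[np.cross(y,z),y,z])
    t=(R0.inv()*Rt).as_rotvec()/np.deg2rad(45) if Rt is not None else None
    print("pose",o["ee_pos"],o["orientation"],"q",o["qpos"],"t",o["t"]);print("shift",sh,"turn",t)
E
python3 - <<'E'
from h import *
rel([608,-51,275],np.deg2rad(-49))
print(np.rad2deg(np.arctan2(-30,-34)))
E
```

```text
pose [244.754 574.532 221.979] [-0.628 -3.078  0.002] q [ 1.149  0.424  1.631  0.     1.089 -0.019] t 0.1
shift [-5.794 -4.332 -0.524] turn [-0.001  0.002  2.576]
-138.57633437499737
```

Emit:
{"method": "jog_arm", "body": {"commands": [[0.2,[-0.29,-0.217,-0.053],[0,0,0]],[0.2,[-0.29,-0.217,-0.053],[0,0,0]],[0.2,[-0.29,-0.217,-0.053],[0,0,0]],[0.2,[-0.29,-0.217,-0.053],[0,0,0]],[0.2,[-0.29,-0.217,-0.053],[0,0,0]],[0.2,[-0.29,-0.217,-0.053],[0,0,0]],[0.2,[-0.29,-0.217,-0.053],[0,0,0]],[0.2,[-0.29,-0.217,-0.053],[0,0,0]],[0.2,[-0.29,-0.217,-0.053],[0,0,0]],[0.2,[-0.29,-0.217,-0.053],[0,0,0]]]}}

```text
t: 1.1
ee_pos: [427.0, 260.2, 275.7]
orientation: [-0.628, -3.078, 0.0]
ft_force: [-0.3, 0.5, -0.6]
width: 53.1
grasp_force: 0.0
```

Emit:
{"method": "jog_arm", "body": {"commands": [[0.2,[-0.29,-0.217,0],[0,0,0]],[0.2,[-0.29,-0.217,0],[0,0,0]],[0.2,[-0.29,-0.217,0],[0,0,0]],[0.2,[-0.29,-0.217,0],[0,0,0]],[0.2,[-0.29,-0.217,0],[0,0,0]],[0.2,[-0.29,-0.217,0],[0,0,0]],[0.2,[-0.29,-0.217,0],[0,0,0]],[0.2,[-0.29,-0.217,0],[0,0,0]],[0.2,[-0.29,-0.217,0],[0,0,0]],[0.2,[-0.29,-0.217,0],[0,0,0]]]}}

```text
t: 2.1
ee_pos: [608.7, -53.1, 275.3]
orientation: [-0.628, -3.077, 0.0]
ft_force: [0.2, 0.8, 0.7]
width: 52.5
grasp_force: 0.0
```

Emit:
{"method": "jog_arm", "body": {"commands": [[0.2,[0,0,0],[0,0,0.184]],[0.2,[0,0,0],[0,0,0.184]],[0.2,[0,0,0],[0,0,0.184]],[0.2,[0,0,0],[0,0,0.184]],[0.2,[0,0,0],[0,0,0.184]],[0.2,[0,0,0],[0,0,0.184]],[0.2,[0,0,0],[0,0,0.184]],[0.2,[0,0,0],[0,0,0.184]],[0.2,[0,0,0],[0,0,0.184]],[0.2,[0,0,0],[0,0,0.184]]]}}

```text
t: 3.1
ee_pos: [608.1, -51.6, 275.2]
orientation: [-2.512, -1.885, 0.001]
ft_force: [0.2, -0.0, -0.3]
width: 53.0
grasp_force: 0.0
```

Emit:
{"method": "jog_arm", "body": {"commands": [[0.2,[0,0,0],[0,0,0.184]],[0.2,[0,0,0],[0,0,0.184]],[0.2,[0,0,0],[0,0,0.184]],[0.2,[0,0,0],[0,0,0.184]],[0.2,[0,0,0],[0,0,0]]]}}

```text
t: 3.6
ee_pos: [608.2, -51.6, 275.3]
orientation: [-2.943, -1.098, 0.001]
ft_force: [0.5, 0.2, -0.1]
width: 52.5
grasp_force: 0.0
```

Run:
```python
from h import *
rel([608,-51,275],np.deg2rad(-49)); print(get_obs()["width"])
d=get_image("scene"); W,up,lo,kn,po=stand(d); print(kn.sum(), W[kn].mean(0) if kn.any() else 0)
cv2.imwrite("pics/s1.png",cv2.resize(d["image"][150:300,180:330],(600,600),interpolation=cv2.INTER_CUBIC))
```

```text
pose [608.158 -51.611 275.267] [-2.943 -1.098  0.001] q [-0.104  0.348  1.615  0.     1.18   0.752] t 3.6
shift [ 0.003 -0.006  0.003] turn [-0.001  0.001 -0.002]
52.52406454660667
75 [613.319 -50.332 233.929]
```

View pics/s1.png

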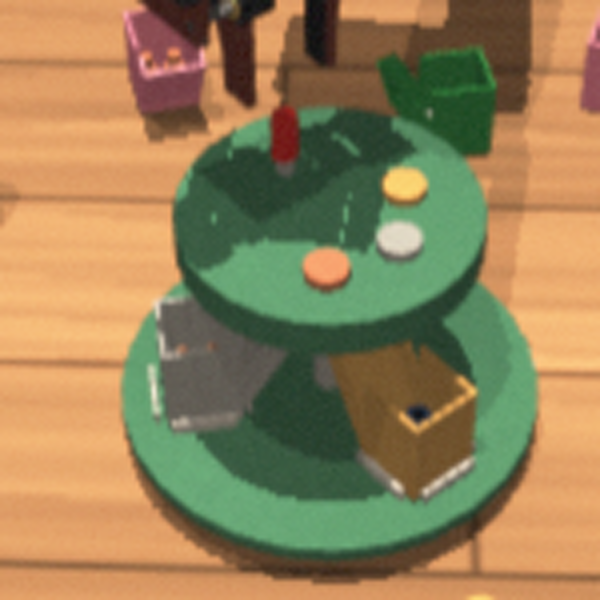

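The crop shows the knob at (285,135) hanging between the fingers (235,70) and (320,40), with the brass cup at (415,430). Descend and grip.

Emit:
{"method": "jog_arm", "body": {"commands": [[0.2,[0,0,0.2],[0,0,0]],[0.2,[0,0,0.2],[0,0,0]],[0.2,[0,0,0.2],[0,0,0]],[0.2,[0,0,0.02],[0,0,0]],[-1,[0,0,0],[0,0,0]],[-1,[0,0,0],[0,0,0]],[-1,[0,0,0],[0,0,0]],[-1,[0,0,0],[0,0,0]],[-1,[0,0,0],[0,0,0]]]}}

```text
t: 4.55
ee_pos: [608.3, -51.3, 214.4]
orientation: [-2.942, -1.1, -0.0]
ft_force: [1.1, -1.7, 1.9]
width: 17.4
grasp_force: 30.0
```

Run:
```python
from h import *
o=get_obs(); print(o)
d=get_image("top"); W,up,lo,kn,po=stand(d); print("up",hullc(W[up][:,:2]),"lo",hullc(W[lo][:,:2]), W[po].mean(0))
```

```text
{'t': 4.55, 'qpos': array([-0.104,  0.411,  1.67 ,  0.001,  1.06 ,  0.751]), 'qvel': array([-0.003, -0.001,  0.002, -0.027, -0.029, -0.003]), 'joint_torque': array([  2.475, -53.307, -24.7  ,   0.811,   0.609,   0.11 ]), 'ee_pos': array([608.287, -51.307, 214.375]), 'orientation': array([-2.942, -1.1  , -0.   ]), 'ft_force': array([ 1.055, -1.734,  1.945]), 'moment': array([0.01 , 0.161, 0.161]), 'grasp_force': 30.01356214284897, 'width': 17.41136850371067}
up (array([643.091,  12.933]), np.float64(72.76056806951799)) lo (array([639.078,  14.262]), np.float64(111.92421031001531)) [nan nan nan]<stdin>:3: RuntimeWarning: Mean of empty slice.
  ret = um.true_divide(
```

Emit:
{"method": "jog_arm", "body": {"commands": [[-1,[0.0035,0.0556,0],[0,0,-0.1578]],[-1,[0.0035,0.0556,0],[0,0,-0.1578]],[-1,[0.0035,0.0556,0],[0,0,-0.1578]],[-1,[0.0035,0.0556,0],[0,0,-0.1578]],[-1,[0.0035,0.0556,0],[0,0,-0.1578]],[-1,[0,0,0],[0,0,0]]]}}

```text
t: 5.2
ee_pos: [633.2, -64.8, 214.4]
orientation: [2.463, 1.95, 0.004]
ft_force: [-0.3, 5.9, 3.6]
width: 17.2
grasp_force: 30.0
```

Run:
```python
from h import *
o=get_obs(); print(o)
R0=R.from_rotvec(o["orientation"]).as_matrix();print(R0)
```

```text
{'t': 5.2, 'qpos': array([-0.122,  0.448,  1.611,  0.002,  1.08 ,  0.109]), 'qvel': array([ 0.002, -0.007,  0.012,  0.   ,  0.012,  0.098]), 'joint_torque': array([ -3.89 , -53.58 , -26.668,  -1.262,  -0.372,  -0.965]), 'ee_pos': array([633.169, -64.794, 214.403]), 'orientation': array([2.463, 1.95 , 0.004]), 'ft_force': array([-0.284,  5.892,  3.631]), 'moment': array([0.806, 0.221, 0.144]), 'grasp_force': 30.003577172756195, 'width': 17.196031158215234}
[[ 0.229  0.973  0.002]
 [ 0.973 -0.229  0.002]
 [ 0.002  0.002 -1.   ]]
```

Emit:
{"method": "jog_arm", "body": {"commands": [[-1,[0.0035,0.0556,0],[0,0,-0.1578]],[-1,[0.0035,0.0556,0],[0,0,-0.1578]],[-1,[0.0035,0.0556,0],[0,0,-0.1578]],[-1,[0.0035,0.0556,0],[0,0,-0.1578]],[-1,[0.0035,0.0556,0],[0,0,-0.1578]],[-1,[0.0035,0.0556,0],[0,0,-0.1578]],[-1,[0.0035,0.0556,0],[0,0,-0.1578]],[-1,[0.0035,0.0556,0],[0,0,-0.1578]],[-1,[0.0035,0.0556,0],[0,0,-0.1578]],[-1,[0.0035,0.0556,0],[0,0,-0.1578]]]}}

```text
t: 6.2
ee_pos: [679.1, -44.1, 214.3]
orientation: [-0.87, -3.015, -0.003]
ft_force: [-7.0, 6.5, 6.6]
width: 17.4
grasp_force: 30.0
```

Emit:
{"method": "jog_arm", "body": {"commands": [[-1,[0.0035,0.0556,0],[0,0,-0.1578]],[-1,[0.0035,0.0556,0],[0,0,-0.1578]],[-1,[0.0035,0.0556,0],[0,0,-0.1578]],[-1,[0.0035,0.0556,0],[0,0,-0.1578]],[-1,[0.0035,0.0556,0],[0,0,-0.1578]],[-1,[0,0,0],[0,0,0]],[-1,[0,0,0],[0,0,0]]]}}

```text
t: 6.9
ee_pos: [685.9, -18.8, 214.3]
orientation: [0.084, -3.138, -0.002]
ft_force: [-7.9, 3.4, 7.1]
width: 17.9
grasp_force: 30.0
```

Run:
```python
from h import *
o=get_obs(); print(o)
d=get_image("scene"); cv2.imwrite("pics/s2.png",cv2.resize(d["image"][130:310,150:390],(800,600),interpolation=cv2.INTER_CUBIC))
```

```text
{'t': 6.9, 'qpos': array([-0.045,  0.522,  1.488,  0.001,  1.134, -1.67 ]), 'qvel': array([-0.004, -0.   ,  0.001,  0.006,  0.001,  0.006]), 'joint_torque': array([ -1.571, -57.042, -29.791,  -0.872,  -2.029,  -0.233]), 'ee_pos': array([685.907, -18.826, 214.343]), 'orientation': array([ 0.084, -3.138, -0.002]), 'ft_force': array([-7.903,  3.43 ,  7.067]), 'moment': array([ 0.597,  1.091, -0.081]), 'grasp_force': 30.000881552696228, 'width': 17.901542099026848}
```

View pics/s2.png

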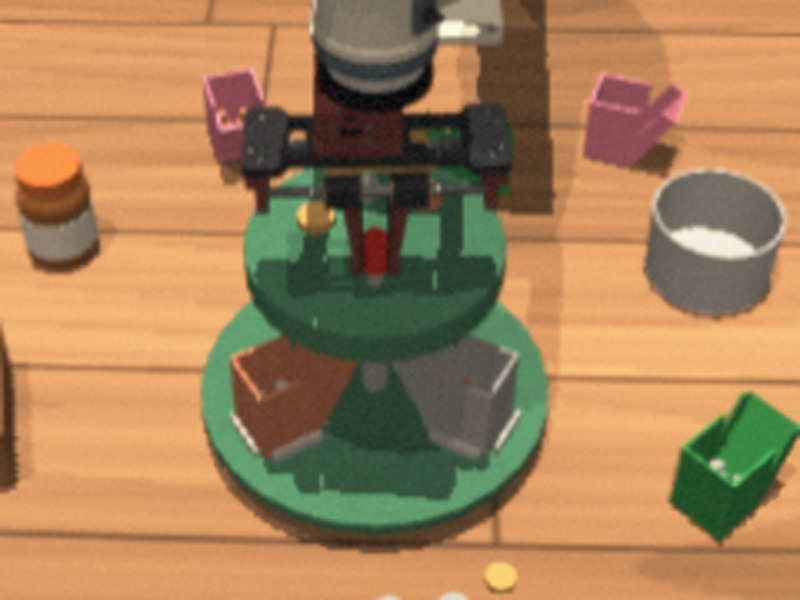

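Copper and steel cups now face the camera at (290,400) and (455,400), so brass is on the robot's side; the knob (375,250) is still held. Release, rise, retreat and lean.

Emit:
{"method": "jog_arm", "body": {"commands": [[0.2,[0,0,0],[0,0,0]],[0.2,[0,0,0],[0,0,0]],[0.2,[0,0,0],[0,0,0]],[0.2,[0,0,-0.2],[0,0,0]],[0.2,[0,0,-0.25],[0,0,0]],[0.2,[0,0,-0.25],[0,0,0]],[0.2,[0.2,0,-0.2],[0,0,0]],[0.6,[0.4,0,0],[0,0,0]],[0.6,[0.4,0,0],[0,0,0]],[0.6,[0.4,0,0],[0,0,0]]]}}

```text
t: 7.95
ee_pos: [546.2, -27.3, 303.7]
orientation: [-0.083, 3.14, -0.0]
ft_force: [-0.3, 0.5, 0.1]
width: 69.5
grasp_force: 0.0
```

Emit:
{"method": "jog_arm", "body": {"commands": [[0.6,[0.4,0,0],[0,0,0]],[0.6,[0.4,0,0],[0,0,0]],[0.6,[0.2,0,0],[0,-0.16,0]],[0.6,[0,0,0],[0,-0.17,0]],[0.6,[0,0,0],[0,-0.17,0]],[0.6,[0,0,0],[0,-0.17,0]],[0.6,[0,0,0],[0,-0.17,0]],[0.6,[0,0,0],[0,-0.16,0]],[0.6,[0,0,0],[0,0,0]]]}}

```text
t: 8.85
ee_pos: [446.8, -27.8, 303.0]
orientation: [-0.07, 2.409, 0.04]
ft_force: [0.1, 0.7, -0.4]
width: 70.1
grasp_force: 0.0
```

Run:
```python
from h import *
o=get_obs(); print(o["ee_pos"],o["qpos"],R.from_rotvec(o["orientation"]).as_matrix())
for n in("top","scene"):
    d=get_image(n); W,up,lo,kn,po=stand(d); print(n,"up",hullc(W[up][:,:2]),"lo",hullc(W[lo][:,:2]),"kn", W[kn].mean(0),W[kn].min(0),W[kn].max(0)); 
    if po.any(): print("po",W[po].mean(0),po.sum())
    np.savez(f"{n}1.npz",**d)
    if n=="top": cv2.imwrite("pics/t3.png",cv2.resize(d["image"][80:260,140:380],(800,600),interpolation=cv2.INTER_CUBIC))
# kinematic fit
D=[([1.149,.4238,1.6307,0,1.0886,-.019],[244.757,574.485,221.92]),([-.104,.348,1.615,0,1.18,.752],[608.158,-51.611,275.267]),([-.104,.411,1.67,.001,1.06,.751],[608.287,-51.307,214.375]),([-.122,.448,1.611,.002,1.08,.109],[633.169,-64.794,214.4]),([-.045,.522,1.488,.001,1.134,-1.67],[685.907,-18.826,214.343]),(o["qpos"],o["ee_pos"])]
A=[];B=[]
for q,p in D:
    r=np.hypot(p[0],p[1]); s2=q[1];s3=q[1]+q[2];s5=s3+q[4]
    A+= [[np.sin(s2),np.sin(s3),np.sin(s5),0,1],[np.cos(s2),np.cos(s3),np.cos(s5),1,0]];B+=[r,p[2]]
s,res,rk,sv=np.linalg.lstsq(np.array(A),np.array(B),rcond=None);print("a,b,d,h,a1",s,rk,sv,np.array(A)@s-B)
```

```text
[446.795 -27.779 303.011] [-0.225 -0.216  2.363  0.618  0.345 -2.369] [[-0.743 -0.062  0.667]
 [-0.039  0.998  0.048]
 [-0.668  0.01  -0.744]]
top up (array([639.148, -21.12 ]), np.float64(98.11791669251043)) lo (array([638.611, -22.283]), np.float64(141.92624772328767)) kn [682.547 -20.564 239.069] [675.538 -27.246 219.733] [691.164 -13.028 251.955]
po [477.363 -32.953  11.117] 93
scene up (array([644.729, -20.445]), np.float64(97.97625946590613)) lo (array([645.545, -20.861]), np.float64(141.3752791759722)) kn [692.328 -18.718 235.785] [681.314 -26.776 214.454] [698.23  -12.291 247.469]
a,b,d,h,a1 [603.554 460.146 365.91  252.224 -29.377] 5 [4.306 3.341 0.499 0.213 0.062] [ 1.176  0.557 -9.206  2.542  3.073  0.515  2.924  0.08   0.992 -0.516
  1.041 -3.179]
```

View pics/t3.png

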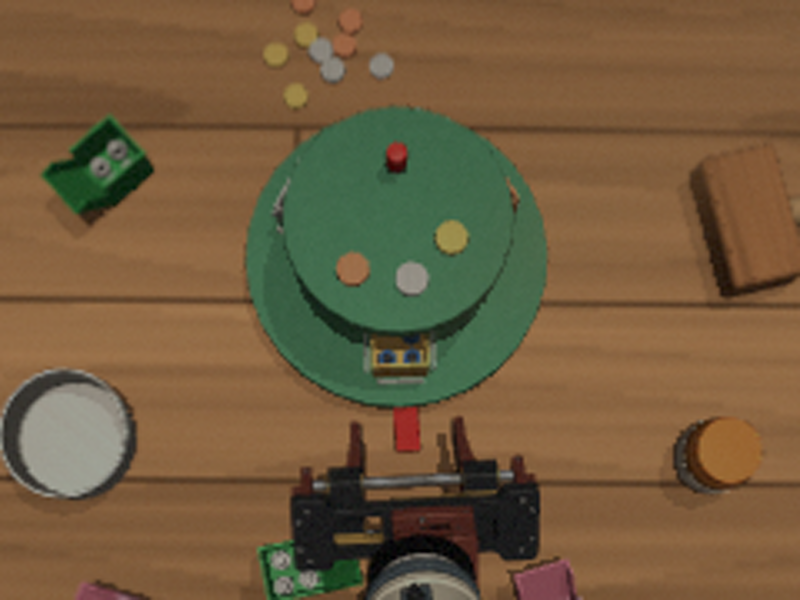

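```bash
cat > kin.py <<'E'
from h import *
D=[([1.14898,.423817,1.630679,0,1.088595,-.01897],[244.757,574.485,221.92],[-.6284,-3.0778,.0023]),([-.104,.348,1.615,0,1.18,.752],[608.158,-51.611,275.267],[-2.943,-1.098,.001]),([-.104,.411,1.67,.001,1.06,.751],[608.287,-51.307,214.375],[-2.942,-1.1,0]),([-.122,.448,1.611,.002,1.08,.109],[633.169,-64.794,214.4],[2.463,1.95,.004]),([-.045,.522,1.488,.001,1.134,-1.67],[685.907,-18.826,214.343],[.084,-3.138,-.002]),
([-0.225,-0.216,2.363,0.618,0.345,-2.369],[446.795,-27.779,303.011],[-.07,2.409,.04])]
def fit():
    A=[];B=[]
    for q,p,o in D:
        z=R.from_rotvec(o).as_matrix()[:,2]; c,s=np.cos(q[0]),np.sin(q[0]); s2=q[1];s3=q[1]+q[2]
        A+=[[np.sin(s2),np.sin(s3),z[0]*c+z[1]*s,0,1],[np.cos(s2),np.cos(s3),z[2],1,0]]; B+=[p[0]*c+p[1]*s,p[2]]
    x=np.linalg.lstsq(np.array(A),np.array(B),rcond=None)[0]; return x,np.array(A)@x-B
if __name__=="__main__":
    print(*fit())
    for q,p,o in D:
        M=(R.from_euler("z",q[0])*R.from_euler("y",q[1]+q[2])*R.from_euler("z",q[3])*R.from_euler("y",q[4])*R.from_euler("z",q[5])).inv()*R.from_rotvec(o)
        print(M.as_rotvec())
E
python3 kin.py
```

```text
[577.637 474.021 312.298 227.961 -30.956] [ 1.43  -0.173 -6.412  2.224  3.056 -0.67   2.136 -0.438 -0.763  0.468
  0.553 -1.411]
[ 0.    -0.     1.571]
[-0.001  0.     1.571]
[ 0.001 -0.     1.571]
[0.001 0.    1.57 ]
[-0.    -0.     1.571]
[0.   0.   1.57]
```

```bash
sed -i 's/z\[0\]\*c+z\[1\]\*s,0,1\]/z[0]*c+z[1]*s,0,1,np.cos(s3)]/; s/z\[2\],1,0\]/z[2],1,0,-np.sin(s3)]/' kin.py
python3 - <<'E'
from kin import *
print(*fit())
D.append(([-0.1035,0.348,1.615,0,1.18,0.752],[608.158,-51.611,275.267],[-2.943,-1.098,.001]))
del D[1];del D[-1]
print(*fit())
E
```

```text
[563.991 486.062 310.693 312.435  -1.698  76.745] [ 0.048 -0.072 -0.013 -0.044 -0.108  0.049  0.118 -0.085 -0.039  0.138
 -0.006  0.015]
[563.358 484.425 310.114 312.879   0.66   78.12 ] [ 0.058 -0.083 -0.102  0.09   0.11  -0.079 -0.062  0.063 -0.004  0.01 ]
```

```bash
cat > brass.py <<'E'
from h import *
def brass(d):
    W,H=cloud(d); h,s,v=[H[...,i].astype(int) for i in range(3)]
    m=(h>=12)&(h<=32)&(s>90)&(v>40)&(abs(W[...,0]-540)<50)&(abs(W[...,1]+27)<60)&(W[...,2]>45)&(W[...,2]<125)
    f=(s<70)&(v>110)&(abs(W[...,0]-540)<60)&(abs(W[...,1]+27)<60)&(W[...,2]>30)&(W[...,2]<60)
    return W,H,m,f
if __name__=="__main__":
    d=dict(np.load("top1.npz")); W,H,m,f=brass(d)
    for n,k in(("brass",m),("fence",f)):
        q=W[k]; print(n,len(q),q.mean(0),q.min(0),q.max(0))
        if len(q): print(cv2.minAreaRect(q[:,:2].astype(np.float32)))
    q=W[m&(W[...,2]>98)]; print(len(q),cv2.minAreaRect(q[:,:2].astype(np.float32)))
    W2,up,lo,kn,po=stand(d); q=W2[po]; print(po.sum(),q.min(0),q.max(0)); 
    vx=cv2.fitLine(q[:,:2].astype(np.float32),cv2.DIST_L2,0,.01,.01).ravel(); print(vx)
    # outer edge of the rim: for each y the lowest-x brass at top
    vv,uu=np.where(m&(W[...,2]>95)); 
    for u in np.unique(uu):
        k=vv[uu==u].max(); print(u,k,W[k,u],end=";")
E
python3 brass.py
```

```text
brass 93 [530.653 -27.063  85.912] [522.916 -50.922  45.061] [555.65    0.819 114.151]
((539.4129638671875, -25.08146095275879), (32.41489028930664, 51.60765838623047), 0.8059529066085815)
fence 34 [533.231 -28.191  39.071] [517.35  -58.951  30.929] [555.186   7.449  51.958]
((534.2244873046875, -26.866840362548828), (34.167816162109375, 68.58381652832031), 6.687921047210693)
39 ((538.3985595703125, -24.91250228881836), (30.423887252807617, 51.45347213745117), 0.01767079345881939)
93 [457.857 -43.945   2.302] [497.676 -21.374  19.071]
[  0.989   0.145 477.363 -32.953]
251 187 [531.157   0.609 107.013];252 190 [523.535  -2.405  96.261];253 190 [523.523  -5.435  96.486];254 190 [523.182  -8.467  99.124];255 189 [525.129 -11.466 107.219];256 189 [525.79  -14.486 102.596];257 189 [525.265 -17.484 106.517];258 189 [525.224 -20.49  106.946];259 190 [523.631 -23.606  96.542];260 190 [523.225 -26.601  99.651];261 190 [523.787 -29.674  95.69 ];262 189 [525.12  -32.503 108.248];263 190 [523.71  -35.721  96.536];264 189 [525.347 -38.541 106.895];265 189 [525.702 -41.601 104.479];266 189 [526.092 -44.677 101.816];267 189 [526.307 -47.732 100.408];268 189 [525.757 -50.643 104.499];
```

```bash
cat > ik.py <<'E'
from kin import *
from scipy.optimize import least_squares
X,_=fit(); LO=np.array([-3,-.9,.09,-1.31,.11,-2.54]);HI=np.array([3,2.11,2.58,4.45,2.69,2.54])
def fk(q):
    a,b,d,h,a1,e=X; s3=q[1]+q[2]
    r=a*np.sin(q[1])+b*np.sin(s3)+a1+e*np.cos(s3); z=a*np.cos(q[1])+b*np.cos(s3)+h-e*np.sin(s3)
    Rt=R.from_euler("z",q[0])*R.from_euler("y",s3)*R.from_euler("z",q[3])*R.from_euler("y",q[4])*R.from_euler("z",q[5]+np.pi/2)
    return np.array([r*np.cos(q[0]),r*np.sin(q[0]),z])+d*Rt.as_matrix()[:,2],Rt
def ik(p,Rt,q0):
    def f(q):
        P,Q=fk(q); return np.r_[(P-p)/300,(Q.inv()*Rt).as_rotvec()]
    s=least_squares(f,np.clip(q0,LO+1e-3,HI-1e-3),bounds=(LO,HI),xtol=1e-10,ftol=1e-12); return s.x,np.linalg.norm(s.fun)
def ori(phi,al,flip=False):
    """cup heading phi; tool z leans forward by al from straight down in plane phi; tool y along left of phi (or right if flip)"""
    f=np.array([np.cos(phi),np.sin(phi),0]); z=np.sin(al)*f+np.array([0,0,-np.cos(al)]); y=np.array([-f[1],f[0],0])*(-1 if flip else 1)
    return R.from_matrix(np.c_[np.cross(y,z),y,z])
E
cat > p1.py <<'E'
from ik import *
phi=np.deg2rad(4); f=np.array([np.cos(phi),np.sin(phi),0]); cup=np.array([641,-21.3,36])-90*f
seeds=[[-.1,.2,2,q4,q5,q6] for q4 in(0,1.5,3) for q5 in(.4,1.2,2) for q6 in(-1.7,0,1.5)]
def best(p,Rt):
    c=[ik(p,Rt,np.array(s)) for s in seeds]; out=[]
    for q,e in c:
        if e<1e-3 and not any(np.allclose(q,o,atol=.02) for o in out): out.append(q)
    return out
for al in(30,40,50,60):
  for fl in(0,1):
    Rt=ori(phi,np.deg2rad(al),fl); g=cup+[0,0,46]; p=g+pinch_z*Rt.as_matrix()[:,2]
    print(al,fl,p,*best(p,Rt))
# pour: cup heading ph, tipped by 115, lip at tin centre offset
tin=np.array([466,285,0.])
seeds=[[.6,.2,2,q4,q5,q6] for q4 in(-.8,0,1.5,3) for q5 in(.6,1.5) for q6 in(-1.7,0,1.5)]
for al in(40,50):
  for fl in (0,1):
    for ph in range(-180,180,30):
        ph_=np.deg2rad(ph); r=[]
        for t in(0,60,115):
            Rt=ori(ph_,np.deg2rad(al-t),fl); F=np.array([np.cos(ph_),np.sin(ph_),0])
            T=np.deg2rad(t); cx=np.cos(T)*F-np.sin(T)*np.array([0,0,1]); cz=np.sin(T)*F+np.cos(T)*np.array([0,0,1])
            lip=tin+[0,0,100]-10*F; base=lip-60*cx-68*cz; g=base+46*cz; p=g+pinch_z*Rt.as_matrix()[:,2]
            r.append(len(best(p,Rt)))
        print(al,fl,ph,r)
E
python3 p1.py
```

```text
30 0 [560.546 -26.926  65.805] [-0.093  0.501  2.199  2.326  0.111  2.242]
30 1 [560.546 -26.926  65.805] [-0.093  0.501  2.199  2.326  0.111 -0.9  ]
40 0 [563.21  -26.74   67.675] [-0.111  0.553  2.286  2.842  0.403  1.708]
40 1 [563.21  -26.74   67.675] [-0.111  0.553  2.286  2.842  0.403 -1.433]
50 0 [565.509 -26.579  69.98 ] [-0.131  0.649  2.353  2.912  0.736  1.612]
50 1 [565.509 -26.579  69.98 ] [-0.131  0.649  2.353  2.912  0.736 -1.529]
60 0 [567.374 -26.448  72.65 ] [-0.15   0.787  2.393  2.926  1.084  1.561]
60 1 [567.374 -26.448  72.65 ] [-0.15   0.787  2.393  2.926  1.084 -1.58 ]
40 0 -180 [1, 1, 1]
40 0 -150 [1, 1, 1]
40 0 -120 [1, 1, 1]
40 0 -90 [1, 1, 1]
40 0 -60 [1, 1, 1]
40 0 -30 [1, 1, 1]
40 0 0 [1, 1, 1]
40 0 30 [1, 1, 1]
40 0 60 [1, 1, 1]
40 0 90 [1, 1, 1]
40 0 120 [1, 0, 1]
40 0 150 [1, 0, 0]
40 1 -180 [1, 1, 1]
40 1 -150 [1, 1, 1]
40 1 -120 [1, 1, 1]
40 1 -90 [1, 0, 1]
40 1 -60 [1, 0, 1]
40 1 -30 [1, 1, 1]
40 1 0 [1, 1, 1]
40 1 30 [1, 1, 1]
40 1 60 [1, 1, 1]
40 1 90 [1, 1, 1]
40 1 120 [1, 1, 1]
40 1 150 [1, 1, 0]
50 0 -180 [1, 1, 1]
50 0 -150 [1, 1, 1]
50 0 -120 [1, 1, 1]
50 0 -90 [1, 1, 1]
50 0 -60 [1, 1, 1]
50 0 -30 [1, 1, 1]
50 0 0 [1, 1, 1]
50 0 30 [1, 1, 1]
50 0 60 [1, 1, 1]
50 0 90 [1, 1, 1]
50 0 120 [1, 0, 1]
50 0 150 [1, 0, 0]
50 1 -180 [1, 1, 1]
50 1 -150 [1, 1, 1]
50 1 -120 [1, 1, 1]
50 1 -90 [1, 0, 1]
50 1 -60 [1, 0, 1]
50 1 -30 [1, 1, 1]
50 1 0 [1, 1, 1]
50 1 30 [1, 1, 1]
50 1 60 [1, 1, 1]
50 1 90 [1, 1, 1]
50 1 120 [1, 1, 1]
50 1 150 [1, 1, 0]
```

Run:
```python
from h import *
rel([450,-28,303],np.deg2rad(93)); rel([686.2,-18.5,303])
```

```text
pose [449.08  -28.308 304.756] [-0.071  2.409  0.038] q [-0.224 -0.214  2.357  0.607  0.347 -2.36 ] t 8.95
shift [0.005 0.002 0.019] turn [0.014 0.932 0.008]
pose [449.08  -28.308 304.756] [-0.071  2.409  0.038] q [-0.224 -0.214  2.357  0.607  0.347 -2.36 ] t 8.95
shift [-1.753 -0.049  1.599] turn None
```

Emit:
{"method": "jog_arm", "body": {"commands": [[0.2,[0,0,0],[0.002,0.155,0.001]],[0.2,[0,0,0],[0.002,0.155,0.001]],[0.2,[0,0,0],[0.002,0.155,0.001]],[0.2,[0,0,0],[0.002,0.155,0.001]],[0.2,[0,0,0],[0.002,0.155,0.001]],[0.2,[0,0,0],[0.002,0.155,0.001]],[0.2,[0,0,0],[0,0,0.19]],[0.2,[0,0,0],[0,0,0.19]],[0.2,[0,0,0],[0,0,0.19]],[0.2,[0,0,0],[0,0,0.19]]]}}

```text
t: 9.95
ee_pos: [450.9, -27.2, 305.0]
orientation: [0.836, 2.994, 0.02]
ft_force: [0.1, -0.0, -0.7]
width: 52.9
grasp_force: 0.0
```

Emit:
{"method": "jog_arm", "body": {"commands": [[0.2,[0,0,0],[0,0,0.19]],[0.2,[0,0,0],[0,0,0.19]],[0.2,[0,0,0],[0,0,0.19]],[0.2,[0,0,0],[0,0,0.19]],[0.2,[0,0,0],[0,0,0.19]],[0.2,[0,0,0],[0,0,0.19]],[0.2,[0,0,0],[0,0,0.19]],[0.2,[0,0,0],[0,0,0.19]],[0.2,[0,0,0],[0,0,0.19]],[0.2,[0,0,0],[0,0,0.19]]]}}

```text
t: 10.95
ee_pos: [450.8, -27.2, 305.1]
orientation: [2.661, 1.64, 0.05]
ft_force: [-0.4, -0.0, -0.7]
width: 52.5
grasp_force: 0.0
```

Emit:
{"method": "jog_arm", "body": {"commands": [[0.2,[0,0,0],[0,0,0.19]],[0.2,[0,0,0],[0,0,0.19]],[0.2,[0,0,0],[0,0,0.19]],[0.2,[0,0,0],[0,0,0.19]],[0.2,[0,0,0],[0,0,0.19]],[0.2,[0,0,0],[0,0,0.19]],[0.2,[0,0,0],[0,0,0.19]],[0.2,[0,0,0],[0,0,0]]]}}

```text
t: 11.75
ee_pos: [450.7, -26.9, 305.0]
orientation: [-3.136, -0.103, -0.056]
ft_force: [-0.5, 0.7, -0.3]
width: 52.7
grasp_force: 0.0
```

Run:
```python
from h import *
rel([685.9,-18.8,303],np.deg2rad(-87))
```

```text
pose [450.657 -26.863 304.981] [-3.136 -0.103 -0.056] q [-0.091  0.043  1.929  0.009  1.135  1.41 ] t 11.75
shift [2.35  0.074 0.103] turn [-0.003 -0.045  0.017]
```

Emit:
{"method": "jog_arm", "body": {"commands": [[0.2,[0,0,0],[-0.003,-0.045,0.017]],[0.2,[0.39,0.012,0.003],[0,0,0]],[0.2,[0.39,0.012,0.003],[0,0,0]],[0.2,[0.39,0.012,0.003],[0,0,0]],[0.2,[0.39,0.012,0.003],[0,0,0]],[0.2,[0.39,0.012,0.003],[0,0,0]],[0.2,[0.4,0.012,0.003],[0,0,0]],[0.2,[0,0,0],[0,0,0]]]}}

```text
t: 12.55
ee_pos: [688.6, -20.3, 301.3]
orientation: [-3.139, -0.092, -0.001]
ft_force: [0.9, -0.1, 0.3]
width: 52.7
grasp_force: 0.0
```

Run:
```python
from h import *
rel([685.9,-18.8,214.4],np.deg2rad(-87))
```

```text
pose [688.589 -20.287 301.29 ] [-3.139 -0.092 -0.001] q [-0.047  0.448  1.403  0.001  1.289  1.465] t 12.55
shift [-0.027 -0.015  0.869] turn [-0.002 -0.001  0.008]
```

Emit:
{"method": "jog_arm", "body": {"commands": [[0.2,[-0.027,-0.015,0],[0,0,0]],[0.2,[0,0,0.3],[0,0,0]],[0.2,[0,0,0.3],[0,0,0]],[0.2,[0,0,0.27],[0,0,0]],[-1,[0,0,0],[0,0,0]],[-1,[0,0,0],[0,0,0]],[-1,[0,0,0],[0,0,0]],[-1,[0,0,0],[0,0,0]],[-1,[0,0,0],[0,0,0]]]}}

```text
t: 13.45
ee_pos: [682.5, -18.4, 217.3]
orientation: [-3.137, -0.088, -0.005]
ft_force: [-2.0, -0.1, 4.0]
width: 17.5
grasp_force: 30.0
```

Run:
```python
from h import *
rel([685.9,-18.8,214.4],np.deg2rad(-87)); o=get_obs(); print(o["ft_force"],o["width"])
```

```text
pose [682.457 -18.373 217.287] [-3.137 -0.088 -0.005] q [-0.046  0.512  1.498  0.004  1.129  1.467] t 13.45
shift [0.034 0.006 0.029] turn [-0.004 -0.004  0.005]
[-1.989 -0.105  4.043] 17.475189018533783
```

Emit:
{"method": "jog_arm", "body": {"commands": [[-1,[0,-0.008,0],[0,0,-0.022]],[-1,[0,-0.008,0],[0,0,-0.022]],[-1,[0,0,0],[0,0,0]],[0.2,[0,0,0],[0,0,0]],[0.2,[0,0,0],[0,0,0]],[0.2,[0,0,0],[0,0,0]],[0.2,[0,0,-0.25],[0,0,0]],[0.2,[0,0,-0.3],[0,0,0]],[0.2,[0,0,-0.3],[0,0,0]],[0.4,[-0.4,0,0],[0,0,0]]]}}

```text
t: 14.45
ee_pos: [646.7, -20.1, 305.0]
orientation: [-3.134, -0.143, -0.017]
ft_force: [0.6, -0.1, 0.7]
width: 57.6
grasp_force: 0.0
```

Emit:
{"method": "jog_arm", "body": {"commands": [[0.6,[-0.4,0,0],[0,0,0]],[0.6,[-0.4,0,0],[0,0,0]],[0.6,[-0.4,0,0],[0,0,0]],[0.6,[-0.4,0,0],[0,0,0]],[0.6,[-0.4,0,0],[0,0,0]],[0.6,[0,0,0],[0,0,0]]]}}

```text
t: 15.05
ee_pos: [438.0, -38.3, 299.9]
orientation: [-3.133, -0.141, 0.004]
ft_force: [-0.0, 0.5, 0.8]
width: 70.0
grasp_force: 0.0
```

```bash
python3 - <<'E'
from brass import *
o=get_obs(); print(o["ee_pos"],o["orientation"],o["qpos"])
d=get_image("top"); np.savez("top2.npz",**d)
E
sed 's/top1/top2/' brass.py > b2.py; python3 b2.py | head -7
python3 - <<'E'
from h import *
d=dict(np.load("top2.npz")); W,up,lo,kn,po=stand(d); print("up",hullc(W[up][:,:2]),"lo",hullc(W[lo][:,:2]),"kn", W[kn].mean(0),W[kn].min(0),W[kn].max(0)); print(W[po].mean(0))
cv2.imwrite("pics/t4.png",cv2.resize(d["image"][80:260,140:380],(800,600),interpolation=cv2.INTER_CUBIC))
E
```

```text
[437.978 -38.276 299.874] [-3.133 -0.141  0.004] [-0.118  0.048  1.935  0.005  1.162  1.361]
up (array([640.372, -20.83 ]), np.float64(97.47531859207096)) lo (array([638.997, -22.233]), np.float64(141.79367528260036)) kn [682.607 -17.939 238.473] [675.701 -24.394 217.271] [692.239 -10.252 248.261]
[nan nan nan]b2.py:10: RuntimeWarning: Mean of empty slice.
  q=W[k]; print(n,len(q),q.mean(0),q.min(0),q.max(0))
  ret = um.true_divide(
Traceback (most recent call last):
  File "b2.py", line 10, in <module>
    q=W[k]; print(n,len(q),q.mean(0),q.min(0),q.max(0))
                                     ~~~~~^^^
ValueError: zero-size array to reduction operation minimum which has no identity
<stdin>:2: RuntimeWarning: Mean of empty slice.
  ret = um.true_divide(
```

View pics/t4.png

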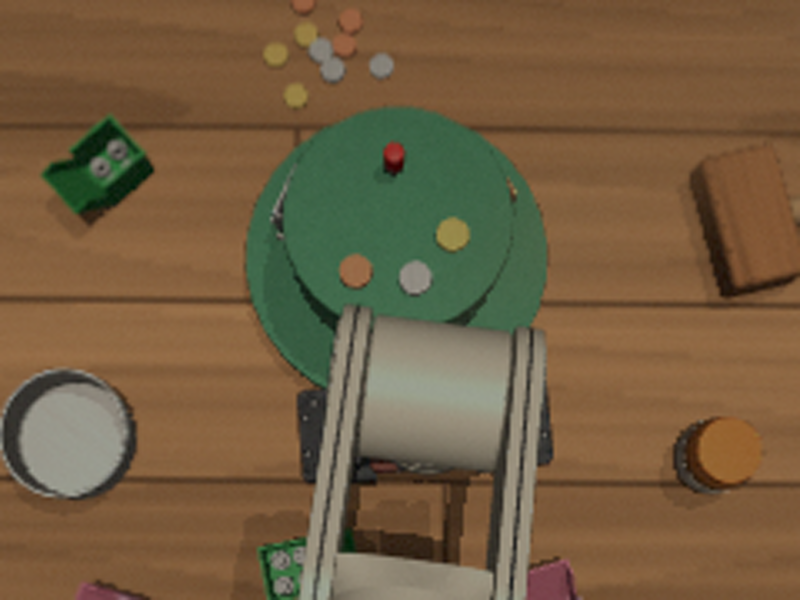

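The forearm hides the brass cup; knob at (394,157), caps at (355,270), (415,278), (453,234). I measure the rotation made from the caps and knob between the two views.

Run:
```python
from h import *
P={}
for n in("top0","top1","top2"):
    d=dict(np.load(n+".npz")); W,H=cloud(d); W0,up,lo,kn,po=stand(d)
    h,s,v=[H[...,i].astype(int) for i in range(3)]
    z=np.hypot(W[...,0]-640,W[...,1]+21)<95; z&=(W[...,2]>190)&(W[...,2]<216)
    g=(h>55)&(h<90)&(s>60)
    m=(z&~g).astype(np.uint8); nn,lab,st,c=cv2.connectedComponentsWithStats(m)
    pts=[(c[i],st[i,4],H[lab==i].mean(0)) for i in range(1,nn) if st[i,4]>40]
    print(n); [print(p[0],p[1],p[2]) for p in pts]
    # cast centroid onto z=206
    D=np.array([float(d["k1"]),0,0,0])
    q=[]
    for p in pts:
        if p[1]>150: continue
        x=cv2.undistortPoints(p[0].reshape(1,1,2),d["intrinsics"],D).ravel(); r=R.from_rotvec(d["orientation"]).apply([x[0],x[1],1]); 
        q.append(d["eye"]+r*(206-d["eye"][2])/r[2])
    for w in q: print(w[:2], np.rad2deg(np.arctan2(w[1]+21.2,w[0]-639.7)), np.hypot(w[1]+21.2,w[0]-639.7))
    kc=W[kn].mean(0); print("kn",np.rad2deg(np.arctan2(kc[1]+21.2,kc[0]-639.7)))
```

```text
top0
[259.25 123.88] 92 [ 16.652 127.065 137.043]
[243.762 132.369] 84 [ 26.321  27.19  133.107]
[242.387 149.129] 93 [ 27.462 124.344 141.419]
[699.64  -22.388] -1.13507984204077 59.95191519996361
[674.345  21.682] 51.06522618927715 55.12865101177635
[625.421  25.105] 107.13863483863835 48.45673255198053
kn -139.39058361461372
top1
[275.    150.849] 93 [ 27.796 121.946 138.925]
[245.33  160.128] 94 [ 18.106 123.074 139.149]
[263.216 163.193] 88 [ 26.784  27.557 138.557]
[621.077 -67.474] -111.92254373031615 49.8804360556106
[593.681  16.463] 140.70275635020633 59.466316881513876
[585.197 -34.162] -166.6220249004303 56.0236933483705
kn 0.8510092746295592
top2
[275.393 149.91 ] 89 [ 27.191 124.079 137.82 ]
[246.183 160.935] 93 [ 17.473 123.473 134.376]
[264.303 162.944] 89 [ 27.427  29.202 132.315]
[623.81 -68.59] -108.53662754143895 49.98319043682504
[591.37  14.03] 143.91028736540937 59.807204166964326
[585.935 -37.234] -163.39438052931956 56.10501725550138
kn 4.346178013044615
```

```bash
cat > sim.py <<'E'
from ik import *
def run(way,q,n=12,show=3):
    """way: list of (p,phi,al) deg; linear interp; prints q and max joint step fraction of 70% limit per substep"""
    lim=np.array([2.39,2.39,3.01,3.14,3.14,3.14])*.07
    p0,ph0,al0=way[0]
    for (p1,ph1,al1,*m) in way[1:]:
        N=m[0] if m else n; worst=0
        for i in range(1,N+1):
            t=i/N; p=np.array(p0)*(1-t)+np.array(p1)*t
            q1,e=ik(p,ori(*np.deg2rad([ph0+(ph1-ph0)*t,al0+(al1-al0)*t]),True),q)
            worst=max(worst,np.max(abs(q1-q)/lim)); q=q1
            if e>1e-3: print("   unreached",i,e)
            if i%show==0 or i==N: print(i,q)
        print("-> reached",p1,ph1,al1,"worst",worst); p0,ph0,al0=p1,ph1,al1
    return q
E
python3 - <<'E'
from sim import *
g=np.array([553.2,-26.8,82]); z=ori(np.deg2rad(3.9),np.deg2rad(45),1).as_matrix()[:,2]; p=g+pinch_z*z
q0=get_obs()["qpos"]; print(g,p,p-100*z,q0, get_obs()["ee_pos"])
run([([438,-38,300],5,0),([430,-40,230],25,20,10),([445,-40,170],25,45,10),(p-100*z,3.9,45,8),(p,3.9,45,8)],q0)
E
```

```text
[553.2 -26.8  82. ] [566.392 -25.901  68.777] [495.845 -30.71  139.488] [-0.117  0.051  1.93   0.005  1.161  1.361] [440.86  -38.35  300.566]
3 [-0.111  0.016  2.024  0.037  1.002  1.25 ]
6 [-0.155 -0.001  2.109  0.121  0.849  1.047]
9 [-0.222  0.001  2.187  0.279  0.715  0.758]
10 [-0.249  0.008  2.21   0.352  0.679  0.637]
-> reached [430, -40, 230] 25 20 worst 0.54927078282904
3 [-0.319  0.036  2.288  0.649  0.551  0.301]
6 [-0.394  0.097  2.361  1.096  0.496 -0.202]
9 [-0.47   0.199  2.424  1.564  0.561 -0.747]
10 [-0.495  0.243  2.442  1.688  0.608 -0.903]
-> reached [445, -40, 170] 25 45 worst 0.857592078133631
3 [-0.379  0.276  2.46   2.045  0.521 -1.051]
6 [-0.25   0.316  2.462  2.47   0.47  -1.253]
8 [-0.164  0.347  2.453  2.766  0.458 -1.396]
-> reached [495.845 -30.71  139.488] 3.9 45 worst 0.6752348899781971
3 [-0.144  0.449  2.407  2.832  0.509 -1.449]
6 [-0.127  0.54   2.356  2.874  0.545 -1.48 ]
8 [-0.117  0.596  2.318  2.895  0.563 -1.493]
-> reached [566.392 -25.901  68.777] 3.9 45 worst 0.21065542641646823
```

```bash
cat > rows.py <<'E'
from sim import *
def pose(w): return np.array(w[0],float),ori(*np.deg2rad(w[1:3]),True)
def rows(ways,cur=None):
    """ways: (p,phi,al,N); first leg starts from the actual pose; per leg prints per-row deltas (constant tool-frame screw approx re-derived per row)"""
    o=get_obs(); P=o["ee_pos"];Q=R.from_rotvec(o["orientation"])
    for w in ways:
        p1,Q1=pose(w); N=w[3]; P0,Q0=P,Q; rv=(Q0.inv()*Q1).as_rotvec()
        print("leg to",p1.round(1),w[1:])
        for i in range(1,N+1):
            Qn=Q0*R.from_rotvec(rv*i/N); Pn=P0+(p1-P0)*i/N
            s=Q.inv().apply(Pn-P)/100; t=(Q.inv()*Qn).as_rotvec()/np.deg2rad(45)
            print([[round(float(x),3) for x in s],[round(float(x),3) for x in t]]); P,Q=Pn,Qn
E
python3 - <<'E'
from rows import *
z=ori(np.deg2rad(3.9),np.deg2rad(45),1).as_matrix()[:,2]; p=np.array([566.4,-25.9,68.8])
rows([([430,-40,230],25,20,10),([445,-40,170],25,45,10),(p-100*z,3.9,45,8)])
E
```

```text
leg to [430. -40. 230.] (25, 20, 10)
[[-0.011, 0.001, 0.071], [0.007, 0.044, -0.044]]
[[-0.013, 0.001, 0.07], [0.007, 0.044, -0.044]]
[[-0.016, 0.001, 0.07], [0.007, 0.044, -0.044]]
[[-0.018, 0.001, 0.069], [0.007, 0.044, -0.044]]
[[-0.021, 0.0, 0.068], [0.007, 0.044, -0.044]]
[[-0.023, 0.0, 0.068], [0.007, 0.044, -0.044]]
[[-0.025, -0.0, 0.067], [0.007, 0.044, -0.044]]
[[-0.028, -0.001, 0.066], [0.007, 0.044, -0.044]]
[[-0.03, -0.002, 0.065], [0.007, 0.044, -0.044]]
[[-0.032, -0.002, 0.064], [0.007, 0.044, -0.044]]
leg to [445. -40. 170.] (25, 45, 10)
[[-0.008, 0.006, 0.061], [0.0, 0.056, 0.0]]
[[-0.01, 0.006, 0.061], [-0.0, 0.056, -0.0]]
[[-0.013, 0.006, 0.06], [-0.0, 0.056, 0.0]]
[[-0.016, 0.006, 0.059], [0.0, 0.056, 0.0]]
[[-0.018, 0.006, 0.059], [0.0, 0.056, -0.0]]
[[-0.021, 0.006, 0.058], [0.0, 0.056, 0.0]]
[[-0.023, 0.006, 0.057], [-0.0, 0.056, 0.0]]
[[-0.026, 0.006, 0.056], [-0.0, 0.056, 0.0]]
[[-0.028, 0.006, 0.055], [0.0, 0.056, -0.0]]
[[-0.031, 0.006, 0.053], [0.0, 0.056, -0.0]]
leg to [495.9 -30.7 139.5] (3.9, 45, 8)
[[0.017, 0.016, 0.071], [-0.041, 0.0, 0.041]]
[[0.018, 0.013, 0.072], [-0.041, 0.0, 0.041]]
[[0.018, 0.011, 0.072], [-0.041, -0.0, 0.041]]
[[0.018, 0.008, 0.072], [-0.041, 0.0, 0.041]]
[[0.019, 0.005, 0.073], [-0.041, 0.0, 0.041]]
[[0.019, 0.002, 0.073], [-0.041, 0.0, 0.041]]
[[0.019, -0.001, 0.073], [-0.041, 0.0, 0.041]]
[[0.019, -0.004, 0.073], [-0.041, 0.0, 0.041]]
```

Emit:
{"method": "jog_arm", "body": {"commands": [[0.6,[-0.011,0.001,0.071],[0.007,0.044,-0.044]],[0.6,[-0.013,0.001,0.07],[0.007,0.044,-0.044]],[0.6,[-0.016,0.001,0.07],[0.007,0.044,-0.044]],[0.6,[-0.018,0.001,0.069],[0.007,0.044,-0.044]],[0.6,[-0.021,0,0.068],[0.007,0.044,-0.044]],[0.6,[-0.023,0,0.068],[0.007,0.044,-0.044]],[0.6,[-0.025,0,0.067],[0.007,0.044,-0.044]],[0.6,[-0.028,-0.001,0.066],[0.007,0.044,-0.044]],[0.6,[-0.03,-0.002,0.065],[0.007,0.044,-0.044]],[0.6,[-0.032,-0.002,0.064],[0.007,0.044,-0.044]]]}}

```text
t: 16.1
ee_pos: [433.3, -40.3, 229.7]
orientation: [-2.949, -0.661, -0.526]
ft_force: [0.1, -0.1, -0.8]
width: 70.5
grasp_force: 0.0
```

Emit:
{"method": "jog_arm", "body": {"commands": [[0.6,[-0.008,0.006,0.061],[0,0.056,0]],[0.6,[-0.01,0.006,0.061],[0,0.056,0]],[0.6,[-0.013,0.006,0.06],[0,0.056,0]],[0.6,[-0.016,0.006,0.059],[0,0.056,0]],[0.6,[-0.018,0.006,0.059],[0,0.056,0]],[0.6,[-0.021,0.006,0.058],[0,0.056,0]],[0.6,[-0.023,0.006,0.057],[0,0.056,0]],[0.6,[-0.026,0.006,0.056],[0,0.056,0]],[0.6,[-0.028,0.006,0.055],[0,0.056,0]],[0.6,[-0.031,0.006,0.053],[0,0.056,0]]]}}

```text
t: 17.1
ee_pos: [448.4, -40.8, 169.5]
orientation: [-2.689, -0.601, -1.126]
ft_force: [0.3, -0.0, -0.0]
width: 70.1
grasp_force: 0.0
```

Emit:
{"method": "jog_arm", "body": {"commands": [[0.6,[0.017,0.016,0.071],[-0.041,0,0.041]],[0.6,[0.018,0.013,0.072],[-0.041,0,0.041]],[0.6,[0.018,0.011,0.072],[-0.041,0,0.041]],[0.6,[0.018,0.008,0.072],[-0.041,0,0.041]],[0.6,[0.019,0.005,0.073],[-0.041,0,0.041]],[0.6,[0.019,0.002,0.073],[-0.041,0,0.041]],[0.6,[0.019,-0.001,0.073],[-0.041,0,0.041]],[0.6,[0.019,-0.004,0.073],[-0.041,0,0.041]],[0.6,[0,0,0],[0,0,0]]]}}

```text
t: 18.0
ee_pos: [499.7, -29.7, 138.8]
orientation: [-2.871, -0.108, -1.197]
ft_force: [-0.1, 0.8, 0.8]
width: 70.3
grasp_force: 0.0
```

```bash
cat > p3.py <<'E'
from rows import *
o=get_obs(); print(o["ee_pos"],o["qpos"],o["t"],o["width"])
z=ori(np.deg2rad(3.9),np.deg2rad(45),1).as_matrix()[:,2]; p=np.array([566.4,-25.9,68.8])
rows([(p-100*z,3.9,45,1),(p-40*z,3.9,45,4),(p,3.9,45,4)])
E
python3 p3.py
python3 - <<'E'
from brass import *
d=get_image("top"); W,H,m,f=brass(d); q=W[m]; print(m.sum()); 
if m.sum()>5: print(q.mean(0),q.min(0),q.max(0))
W2,up,lo,kn,po=stand(d);print(hullc(W2[up][:,:2]),W2[kn].mean(0),po.sum())
cv2.imwrite("pics/t5.png",cv2.resize(d["image"][110:230,180:340],(800,600),interpolation=cv2.INTER_CUBIC))
E
```

```text
[499.679 -29.65  138.776] [-0.206  0.357  2.448  2.694  0.474 -1.368] 18.0 70.25717379978306
leg to [495.9 -30.7 139.5] (3.9, 45, 1)
[[-0.022, 0.008, -0.033], [-0.007, -0.006, 0.006]]
leg to [538.2 -27.8  97.1] (3.9, 45, 4)
[[-0.0, -0.0, 0.15], [0.0, 0.0, 0.0]]
[[-0.0, 0.0, 0.15], [0.0, 0.0, 0.0]]
[[-0.0, -0.0, 0.15], [-0.0, 0.0, -0.0]]
[[0.0, 0.0, 0.15], [0.0, 0.0, 0.0]]
leg to [566.4 -25.9  68.8] (3.9, 45, 4)
[[0.0, 0.0, 0.1], [0.0, 0.0, 0.0]]
[[0.0, 0.0, 0.1], [0.0, 0.0, 0.0]]
[[-0.0, -0.0, 0.1], [0.0, 0.0, 0.0]]
[[0.0, 0.0, 0.1], [0.0, 0.0, 0.0]]
87
[531.033 -31.161  83.39 ] [521.916 -56.631  45.057] [560.023  -5.249 115.831]
(array([639.521, -20.992]), np.float64(98.06644915439601)) [682.696 -17.975 239.334] 69
```

View pics/t5.png

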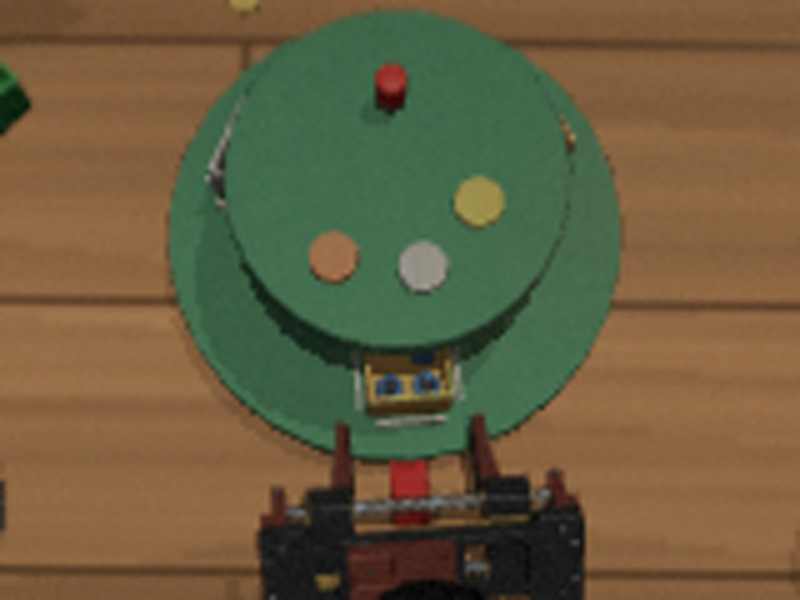

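The crop shows the brass cup at (410,385) with its mouth midway between the fingers at (342,450) and (480,450), and right above the pointer (410,492). Go in and grip.

Emit:
{"method": "jog_arm", "body": {"commands": [[0.6,[-0.022,0.008,-0.033],[-0.007,-0.006,0.006]],[0.6,[0,0,0.15],[0,0,0]],[0.6,[0,0,0.15],[0,0,0]],[0.6,[0,0,0.15],[0,0,0]],[0.6,[0,0,0.15],[0,0,0]],[0.6,[0,0,0.1],[0,0,0]],[0.6,[0,0,0.1],[0,0,0]],[0.6,[0,0,0.1],[0,0,0]],[0.6,[0,0,0],[0,0,0]]]}}

```text
t: 18.95
ee_pos: [558.3, -27.3, 75.9]
orientation: [-2.877, -0.097, -1.192]
ft_force: [-0.6, 0.7, 0.1]
width: 70.5
grasp_force: 0.0
```

Run:
```python
from rows import *
o=get_obs(); print(o["ee_pos"],o["qpos"],o["t"],o["width"],o["ft_force"])
rows([([566.4,-25.9,68.8],3.9,45,1)])
```

```text
[558.259 -27.284  75.945] [-0.158  0.576  2.335  2.842  0.562 -1.475] 18.95 70.46474817727456 [-0.56   0.65   0.117]
leg to [566.4 -25.9  68.8] (3.9, 45, 1)
[[0.008, -0.008, 0.109], [0.001, -0.0, -0.001]]
```

Emit:
{"method": "jog_arm", "body": {"commands": [[0.6,[0.004,-0.004,0.055],[0,0,0]],[0.6,[0.004,-0.004,0.055],[0,0,0]],[0.6,[0,0,0],[0,0,0]],[-1,[0,0,0],[0,0,0]],[-1,[0,0,0],[0,0,0]],[-1,[0,0,0],[0,0,0]],[-1,[0,0,0],[0,0,0]],[-1,[0,0,0],[0,0,0]]]}}

```text
t: 19.75
ee_pos: [565.7, -25.9, 69.4]
orientation: [-2.877, -0.097, -1.192]
ft_force: [-2.5, -0.6, 2.1]
width: 52.0
grasp_force: 30.0
```

Run:
```python
from brass import *
o=get_obs(); print(o["ee_pos"],o["orientation"],o["t"],o["width"],o["ft_force"])
d=get_image("top"); W,H=cloud(d); W2,up,lo,kn,po=stand(d);print(hullc(W2[up][:,:2]),W2[kn].mean(0),po.sum())
h,s,v=[H[...,i].astype(int) for i in range(3)]
z=np.hypot(W[...,0]-640,W[...,1]+21)<95; z&=(W[...,2]>190)&(W[...,2]<216); g=(h>55)&(h<90)&(s>60)
nn,lab,st,c=cv2.connectedComponentsWithStats((z&~g).astype(np.uint8))
D=np.array([float(d["k1"]),0,0,0])
for i in range(1,nn):
    if 40<st[i,4]<150:
        x=cv2.undistortPoints(c[i].reshape(1,1,2),d["intrinsics"],D).ravel(); r=R.from_rotvec(d["orientation"]).apply([x[0],x[1],1]); w=d["eye"]+r*(206-d["eye"][2])/r[2]
        print(np.rad2deg(np.arctan2(w[1]+21.2,w[0]-639.7)))
```

```text
[565.689 -25.884  69.371] [-2.877 -0.097 -1.192] 19.75 52.0337660916637 [-2.494 -0.56   2.072]
(array([639.291, -21.259]), np.float64(98.20565829852868)) [675.697 -17.995 238.272] 0
-108.80200329759512
143.7956380514677
-164.17805458495312
```

```bash
cat > pour.py <<'E'
from rows import *
tin=np.array([465.8,285.2,0.])
def pp(ph,t,lipz,back=20,al=45,gh=46):
    """TCP for cup heading ph tipped t with lip at lipz, 'back' mm before tin centre"""
    ph_=np.deg2rad(ph);T=np.deg2rad(t);F=np.array([np.cos(ph_),np.sin(ph_),0]);U=np.array([0,0,1.])
    cx=np.cos(T)*F-np.sin(T)*U; cz=np.sin(T)*F+np.cos(T)*U
    g=tin+lipz*U-back*F-60*cx-68*cz+gh*cz
    return g+pinch_z*ori(ph_,np.deg2rad(al-t),1).as_matrix()[:,2]
def legs(ph,mid):
    L=[([566,-26,87],3.9,45,3),([440,-32,130],3.9,45,8),(mid,(3.9+ph)/2,45,12)]
    for t,lz,bk in((0,200,25),(60,140,20),(90,105,20),(112,93,20)): L.append((pp(ph,t,lz,bk),ph,45-t,12))
    return L
E
cat > p4.py <<'E'
from pour import *
import io,contextlib
q0=get_obs()["qpos"]
for ph in(-200,-180,-150,-120,-90,-60,-30,0,30,60,90,120):
    for mid in ([440,130,260],):
        b=io.StringIO()
        with contextlib.redirect_stdout(b): q=run([([566,-26,69],3.9,45)]+legs(ph,mid),q0,show=100)
        s=b.getvalue(); print(ph,"unreached",s.count("unreached"),"worst",[l.split()[-1][:4] for l in s.splitlines() if "worst" in l],q)
E
python3 p4.py
```

```text
-200 unreached 57 worst ['0.19', '0.15', '2.46', '1.00', '0.11', '0.22', '0.16'] [0.966 0.686 2.209 4.45  1.113 1.356]
-180 unreached 46 worst ['0.19', '0.15', '2.27', '0.91', '0.06', '0.21', '0.31'] [0.925 0.646 2.3   4.146 1.058 1.392]
-150 unreached 41 worst ['0.19', '0.15', '2.09', '0.81', '0.07', '4.45', '0.33'] [0.571 0.651 2.425 3.191 1.104 1.567]
-120 unreached 42 worst ['0.19', '0.15', '1.87', '0.66', '0.20', '12.7', '0.40'] [0.197 0.645 2.32  2.224 1.058 1.722]
-90 unreached 41 worst ['0.19', '0.15', '1.66', '0.39', '0.36', '15.2', '0.22'] [0.074 0.683 2.071 1.478 1.173 1.992]
-60 unreached 39 worst ['0.19', '0.15', '1.46', '0.35', '0.41', '16.6', '0.11'] [0.114 0.768 1.787 1.018 1.448 2.108]
-30 unreached 53 worst ['0.19', '0.15', '1.33', '0.32', '0.43', '0.06', '0.07'] [ 0.863  0.4    2.317  4.45   0.11  -1.213]
0 unreached 51 worst ['0.19', '0.15', '1.35', '0.31', '0.46', '0.05', '0.03'] [ 0.705  0.587  2.349  4.45   0.11  -2.135]
30 unreached 41 worst ['0.19', '0.15', '7.75', '9.51', '2.78', '0.07', '0.04'] [ 0.618  0.656  2.38   4.218  0.11  -2.54 ]
60 unreached 0 worst ['0.19', '0.15', '0.71', '0.44', '1.38', '0.19', '0.14'] [ 0.704  0.943  1.331 -0.346  1.992  1.286]
90 unreached 0 worst ['0.19', '0.15', '0.76', '0.29', '0.67', '0.17', '0.12'] [ 0.855  0.872  1.508 -0.664  1.769  1.09 ]
120 unreached 0 worst ['0.19', '0.15', '0.94', '0.29', '0.53', '0.27', '0.11'] [ 0.975  0.777  1.76  -0.982  1.478  1.032]
```

Run:
```python
from pour import *
L=legs(90,[440,130,260]); L[0]=([566,-26,89],3.9,45,3)
rows(L[:4])
```

```text
leg to [566. -26.  89.] (3.9, 45, 3)
[[0.047, 0.0, -0.046], [0.0, -0.0, -0.0]]
[[0.047, 0.0, -0.046], [0.0, -0.0, -0.0]]
[[0.047, 0.0, -0.046], [0.0, -0.0, -0.0]]
leg to [440. -32. 130.] (3.9, 45, 8)
[[-0.075, -0.003, -0.148], [0.0, 0.0, 0.0]]
[[-0.075, -0.003, -0.148], [0.0, 0.0, 0.0]]
[[-0.075, -0.003, -0.148], [0.0, 0.0, 0.0]]
[[-0.075, -0.003, -0.148], [0.0, 0.0, 0.0]]
[[-0.075, -0.003, -0.148], [0.0, 0.0, 0.0]]
[[-0.075, -0.003, -0.148], [0.0, 0.0, 0.0]]
[[-0.075, -0.003, -0.148], [0.0, 0.0, 0.0]]
[[-0.075, -0.003, -0.148], [0.0, 0.0, 0.0]]
leg to [440. 130. 260.] (46.95, 45, 12)
[[0.083, -0.135, -0.07], [0.056, -0.0, -0.056]]
[[0.089, -0.134, -0.064], [0.056, 0.0, -0.056]]
[[0.095, -0.132, -0.058], [0.056, 0.0, -0.056]]
[[0.101, -0.131, -0.052], [0.056, -0.0, -0.056]]
[[0.106, -0.128, -0.047], [0.056, 0.0, -0.056]]
[[0.112, -0.125, -0.041], [0.056, -0.0, -0.056]]
[[0.118, -0.122, -0.036], [0.056, 0.0, -0.056]]
[[0.123, -0.118, -0.03], [0.056, -0.0, -0.056]]
[[0.128, -0.114, -0.025], [0.056, -0.0, -0.056]]
[[0.133, -0.109, -0.02], [0.056, 0.0, -0.056]]
[[0.138, -0.104, -0.016], [0.056, -0.0, -0.056]]
[[0.142, -0.098, -0.011], [0.056, 0.0, -0.056]]
leg to [465.8 213.4 164.8] (90, 45, 12)
[[-0.01, -0.032, 0.102], [0.056, 0.0, -0.056]]
[[-0.008, -0.028, 0.104], [0.056, 0.0, -0.056]]
[[-0.007, -0.023, 0.105], [0.056, -0.0, -0.056]]
[[-0.006, -0.019, 0.106], [0.056, -0.0, -0.056]]
[[-0.006, -0.015, 0.107], [0.056, 0.0, -0.056]]
[[-0.005, -0.01, 0.107], [0.056, 0.0, -0.056]]
[[-0.005, -0.006, 0.107], [0.056, -0.0, -0.056]]
[[-0.005, -0.001, 0.108], [0.056, -0.0, -0.056]]
[[-0.005, 0.004, 0.108], [0.056, 0.0, -0.056]]
[[-0.005, 0.008, 0.107], [0.056, 0.0, -0.056]]
[[-0.005, 0.013, 0.107], [0.056, -0.0, -0.056]]
[[-0.006, 0.017, 0.106], [0.056, 0.0, -0.056]]
```

Emit:
{"method": "jog_arm", "body": {"commands": [[-1,[0.047,0,-0.046],[0,0,0]],[-1,[0.047,0,-0.046],[0,0,0]],[-1,[0.047,0,-0.046],[0,0,0]],[-1,[0,0,0],[0,0,0]]]}}

```text
t: 20.2
ee_pos: [566.5, -25.9, 90.3]
orientation: [-2.877, -0.097, -1.195]
ft_force: [0.1, 0.2, -2.5]
width: 52.0
grasp_force: 30.0
```

Emit:
{"method": "jog_arm", "body": {"commands": [[-1,[-0.075,-0.003,-0.148],[0,0,0]],[-1,[-0.075,-0.003,-0.148],[0,0,0]],[-1,[-0.075,-0.003,-0.148],[0,0,0]],[-1,[-0.075,-0.003,-0.148],[0,0,0]],[-1,[-0.075,-0.003,-0.148],[0,0,0]],[-1,[-0.075,-0.003,-0.148],[0,0,0]],[-1,[-0.075,-0.003,-0.148],[0,0,0]],[-1,[-0.075,-0.003,-0.148],[0,0,0]],[-1,[0,0,0],[0,0,0]]]}}

```text
t: 21.1
ee_pos: [437.7, -31.8, 130.4]
orientation: [-2.878, -0.096, -1.19]
ft_force: [0.1, -0.1, -2.5]
width: 51.7
grasp_force: 30.0
```

Run:
```python
from rows import *
o=get_obs(); print(o["ee_pos"],o["qpos"],o["t"],o["width"],o["ft_force"],o["grasp_force"])
d=get_image("scene"); np.savez("scene6.npz",**d); t=get_image("top"); np.savez("top6.npz",**t)
a=d["image"][110:290,150:390]; b=t["image"][80:260,140:380]
cv2.imwrite("pics/x6.png",cv2.resize(np.hstack([a,b]),(800,300),interpolation=cv2.INTER_CUBIC))
```

```text
[437.706 -31.823 130.363] [-0.261  0.357  2.57   2.717  0.585 -1.447] 21.1 51.729853122341126 [ 0.13  -0.074 -2.518] 29.999625384807587
```

View pics/x6.png

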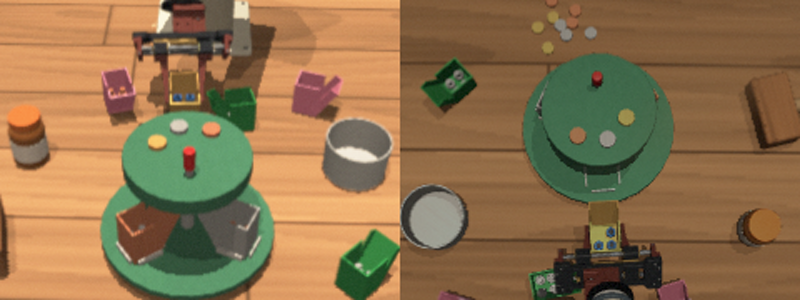

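Left half: cup with nuts lifted clear at (185,90), copper and steel still in place; right half: empty pocket fences at (602,180), tin at (433,217). Carry to the tin.

Emit:
{"method": "jog_arm", "body": {"commands": [[-1,[0.083,-0.135,-0.07],[0.056,0,-0.056]],[-1,[0.089,-0.134,-0.064],[0.056,0,-0.056]],[-1,[0.095,-0.132,-0.058],[0.056,0,-0.056]],[-1,[0.101,-0.131,-0.052],[0.056,0,-0.056]],[-1,[0.106,-0.128,-0.047],[0.056,0,-0.056]],[-1,[0.112,-0.125,-0.041],[0.056,0,-0.056]],[-1,[0.118,-0.122,-0.036],[0.056,0,-0.056]],[-1,[0.123,-0.118,-0.03],[0.056,0,-0.056]],[-1,[0.128,-0.114,-0.025],[0.056,0,-0.056]],[-1,[0.133,-0.109,-0.02],[0.056,0,-0.056]]]}}

```text
t: 22.2
ee_pos: [440.9, 103.9, 239.1]
orientation: [-2.525, -0.911, -1.046]
ft_force: [0.6, -0.0, -2.6]
width: 51.8
grasp_force: 30.0
```

Emit:
{"method": "jog_arm", "body": {"commands": [[-1,[0.138,-0.104,-0.016],[0.056,0,-0.056]],[-1,[0.142,-0.098,-0.011],[0.056,0,-0.056]],[-1,[-0.005,-0.032,0.05],[0.056,0,-0.056]],[-1,[-0.005,-0.028,0.05],[0.056,0,-0.056]],[-1,[-0.005,-0.023,0.05],[0.056,0,-0.056]],[-1,[-0.005,-0.019,0.05],[0.056,0,-0.056]],[-1,[-0.005,-0.015,0.05],[0.056,0,-0.056]],[-1,[-0.005,-0.01,0.05],[0.056,0,-0.056]],[-1,[-0.005,-0.006,0.05],[0.056,0,-0.056]],[-1,[0,0,0],[0,0,0]]]}}

```text
t: 23.2
ee_pos: [443.2, 156.5, 232.6]
orientation: [-2.068, -1.492, -0.856]
ft_force: [0.1, -1.1, -3.3]
width: 51.8
grasp_force: 30.0
```

Run:
```python
from pour import *
o=get_obs(); print(o["ee_pos"],o["qpos"],o["t"],o["width"],o["ft_force"])
# empty pocket bearing from top6
d=dict(np.load("top6.npz")); W,H=cloud(d); h,s,v=[H[...,i].astype(int) for i in range(3)]
f=(s<80)&(v>90)&(abs(W[...,0]-545)<45)&(abs(W[...,1]+27)<50)&(W[...,2]>30)&(W[...,2]<60); q=W[f]; print(f.sum(),q.mean(0),q.min(0),q.max(0))
fr=q[q[:,0]<528]; vv=q[q[:,0]>=532]
l=vv[vv[:,1]>-27];r=vv[vv[:,1]<=-27]
print(len(fr),len(l),len(r))
for k in(fr,l,r): print(k.mean(0),cv2.fitLine(k[:,:2].astype(np.float32),cv2.DIST_L2,0,.01,.01).ravel())
W2,up,lo,kn,po=stand(d); print("lo",hullc(W2[lo][:,:2]),po.sum())
rows([(pp(90,0,200,25),90,45,8)]+legs(90,[0,0,0])[4:])
```

```text
[443.163 156.491 232.647] [-0.168  0.199  2.211  1.06   0.929 -0.603] 23.2 51.84294541828316 [ 0.122 -1.07  -3.299]
55 [530.926 -31.588  41.145] [515.832 -65.177  30.075] [554.336   4.338  53.629]
26 11 13
[519.779 -30.554  41.301] [  0.035  -0.999 519.779 -30.554]
[541.708   0.253  41.311] [  0.99    0.14  541.708   0.253]
[544.167 -62.761  41.139] [  0.995   0.101 544.167 -62.761]
lo (array([638.883, -22.22 ]), np.float64(141.818788967465)) 0
leg to [465.8 213.4 164.8] (90, 45, 8)
[[-0.006, 0.004, 0.114], [0.036, 0.0, -0.036]]
[[-0.006, 0.007, 0.114], [0.036, 0.0, -0.036]]
[[-0.006, 0.011, 0.114], [0.036, 0.0, -0.036]]
[[-0.007, 0.014, 0.113], [0.036, 0.0, -0.036]]
[[-0.007, 0.017, 0.113], [0.036, 0.0, -0.036]]
[[-0.008, 0.02, 0.112], [0.036, 0.0, -0.036]]
[[-0.008, 0.023, 0.112], [0.036, 0.0, -0.036]]
[[-0.009, 0.025, 0.111], [0.036, 0.0, -0.036]]
leg to [465.8 211.3 162.9] (90, -15, 12)
[[-0.002, 0.0, -0.0], [0.0, -0.111, 0.0]]
[[-0.002, 0.0, 0.0], [0.0, -0.111, 0.0]]
[[-0.002, 0.0, 0.0], [-0.0, -0.111, 0.0]]
[[-0.002, 0.0, 0.0], [0.0, -0.111, 0.0]]
[[-0.002, 0.0, 0.001], [0.0, -
[... 738 characters left out ...]
56, 0.0]]
[[0.018, 0.0, -0.002], [0.0, -0.056, -0.0]]
[[0.018, 0.0, -0.003], [-0.0, -0.056, 0.0]]
[[0.018, 0.0, -0.004], [0.0, -0.056, 0.0]]
leg to [465.8 250.1 149.6] (90, -67, 12)
[[0.013, 0.0, -0.011], [0.0, -0.041, 0.0]]
[[0.013, 0.0, -0.011], [0.0, -0.041, 0.0]]
[[0.012, 0.0, -0.011], [0.0, -0.041, 0.0]]
[[0.012, 0.0, -0.012], [0.0, -0.041, 0.0]]
[[0.012, 0.0, -0.012], [0.0, -0.041, 0.0]]
[[0.011, 0.0, -0.012], [0.0, -0.041, 0.0]]
[[0.011, 0.0, -0.013], [0.0, -0.041, -0.0]]
[[0.01, -0.0, -0.013], [-0.0, -0.041, 0.0]]
[[0.01, 0.0, -0.014], [0.0, -0.041, 0.0]]
[[0.01, -0.0, -0.014], [-0.0, -0.041, 0.0]]
[[0.009, 0.0, -0.014], [0.0, -0.041, 0.0]]
[[0.009, 0.0, -0.014], [0.0, -0.041, -0.0]]
```

Emit:
{"method": "jog_arm", "body": {"commands": [[-1,[-0.006,0.004,0.114],[0.036,0,-0.036]],[-1,[-0.006,0.007,0.114],[0.036,0,-0.036]],[-1,[-0.006,0.011,0.114],[0.036,0,-0.036]],[-1,[-0.007,0.014,0.113],[0.036,0,-0.036]],[-1,[-0.007,0.017,0.113],[0.036,0,-0.036]],[-1,[-0.008,0.02,0.112],[0.036,0,-0.036]],[-1,[-0.008,0.023,0.112],[0.036,0,-0.036]],[-1,[-0.009,0.025,0.111],[0.036,0,-0.036]],[-1,[0,0,0],[0,0,0]]]}}

```text
t: 24.1
ee_pos: [465.2, 214.1, 164.1]
orientation: [-1.76, -1.76, -0.728]
ft_force: [0.8, -0.5, -2.3]
width: 51.8
grasp_force: 30.0
```

Emit:
{"method": "jog_arm", "body": {"commands": [[-1,[-0.002,0,0],[0,-0.111,0]],[-1,[-0.002,0,0],[0,-0.111,0]],[-1,[-0.002,0,0],[0,-0.111,0]],[-1,[-0.002,0,0],[0,-0.111,0]],[-1,[-0.002,0,0.001],[0,-0.111,0]],[-1,[-0.002,0,0.001],[0,-0.111,0]],[-1,[-0.002,0,0.001],[0,-0.111,0]],[-1,[-0.002,0,0.001],[0,-0.111,0]],[-1,[-0.002,0,0.001],[0,-0.111,0]],[-1,[0,0,0],[0,0,0]]]}}

```text
t: 25.1
ee_pos: [464.5, 213.5, 164.2]
orientation: [2.221, 2.222, 0.001]
ft_force: [0.3, 1.1, -3.9]
width: 51.9
grasp_force: 30.0
```

Run:
```python
from pour import *
o=get_obs(); print(o["ee_pos"],o["qpos"],o["t"],o["width"],o["ft_force"]); Z=R.from_rotvec(o["orientation"]).as_matrix(); print(Z, "lean",np.rad2deg(np.arcsin(Z[1,2])))
for n in("scene",):
    d=get_image(n); cv2.imwrite("pics/x7.png",cv2.resize(d["image"][110:260,260:460],(800,600),interpolation=cv2.INTER_CUBIC))
rows([(pp(90,60,140,20),90,-15,4)])
```

```text
[464.451 213.487 164.209] [0.408 0.339 1.925 0.    0.877 0.407] 25.1 51.87795202193864 [ 0.25   1.087 -3.944]
[[-0.     1.     0.001]
 [ 1.     0.     0.   ]
 [ 0.     0.001 -1.   ]] lean 0.01857643046569818
leg to [465.8 211.3 162.9] (90, -15, 4)
[[-0.004, 0.004, 0.003], [-0.0, -0.084, 0.0]]
[[-0.004, 0.004, 0.003], [-0.0, -0.084, 0.0]]
[[-0.004, 0.004, 0.003], [-0.0, -0.084, 0.0]]
[[-0.004, 0.004, 0.003], [-0.0, -0.084, 0.0]]
```

View pics/x7.png

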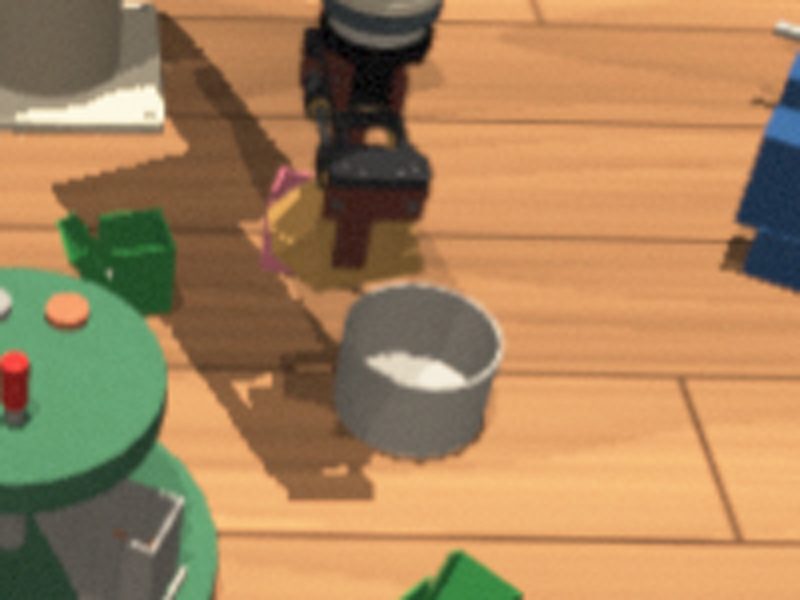

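The cup (350,235) is tipped 45° with its lip (420,255) just short of the tin's mouth (420,335), as planned. Continue tipping.

Emit:
{"method": "jog_arm", "body": {"commands": [[-1,[-0.004,0.004,0.003],[0,-0.084,0]],[-1,[-0.004,0.004,0.003],[0,-0.084,0]],[-1,[-0.004,0.004,0.003],[0,-0.084,0]],[-1,[-0.004,0.004,0.003],[0,-0.084,0]],[-1,[0.035,0,0.008],[0,-0.111,0]],[-1,[0.036,0,0.006],[0,-0.111,0]],[-1,[0.036,0,0.003],[0,-0.111,0]],[-1,[0.036,0,0],[0,-0.111,0]],[-1,[0.036,0,-0.004],[0,-0.111,0]],[-1,[0,0,0],[0,0,0]]]}}

```text
t: 26.15
ee_pos: [465.2, 226.4, 151.8]
orientation: [1.818, 1.818, -0.668]
ft_force: [-0.5, -0.5, -1.9]
width: 52.0
grasp_force: 30.0
```

Run:
```python
from pour import *
o=get_obs(); print(o["ee_pos"],o["qpos"],o["t"],o["width"],o["ft_force"]); Z=R.from_rotvec(o["orientation"]).as_matrix(); print("lean",np.rad2deg(np.arcsin(Z[1,2])))
rows([(pp(90,90,105,22),90,-45,2),(pp(90,115,93,20),90,-70,9)])
```

```text
[465.191 226.367 151.825] [ 0.72   0.615  1.694 -0.512  1.372  0.964] 26.15 52.002118894806124 [-0.482 -0.473 -1.864]
lean -40.04933464387246
leg to [465.8 228.  151.8] (90, -45, 2)
[[0.006, 0.003, -0.005], [-0.003, -0.055, 0.001]]
[[0.006, 0.003, -0.005], [-0.003, -0.055, 0.001]]
leg to [465.8 253.  150.3] (90, -70, 9)
[[0.021, 0.0, -0.019], [0.0, -0.062, 0.0]]
[[0.02, 0.0, -0.02], [0.0, -0.062, 0.0]]
[[0.019, 0.0, -0.02], [0.0, -0.062, 0.0]]
[[0.018, 0.0, -0.021], [0.0, -0.062, 0.0]]
[[0.017, 0.0, -0.022], [0.0, -0.062, 0.0]]
[[0.016, 0.0, -0.023], [0.0, -0.062, 0.0]]
[[0.015, 0.0, -0.024], [-0.0, -0.062, -0.0]]
[[0.014, 0.0, -0.024], [0.0, -0.062, 0.0]]
[[0.012, 0.0, -0.025], [0.0, -0.062, 0.0]]
```

Emit:
{"method": "jog_arm", "body": {"commands": [[-1,[0.006,0.003,-0.005],[-0.003,-0.055,0.001]],[-1,[0.006,0.003,-0.005],[-0.003,-0.055,0.001]],[-1,[0.021,0,-0.019],[0,-0.062,0]],[-1,[0.02,0,-0.02],[0,-0.062,0]],[-1,[0.019,0,-0.02],[0,-0.062,0]],[-1,[0.018,0,-0.021],[0,-0.062,0]],[-1,[0.017,0,-0.022],[0,-0.062,0]],[-1,[0.016,0,-0.023],[0,-0.062,0]],[-1,[0.015,0,-0.024],[0,-0.062,0]],[-1,[0.014,0,-0.024],[0,-0.062,0]]]}}

```text
t: 27.15
ee_pos: [466.8, 248.8, 152.5]
orientation: [1.499, 1.494, -0.995]
ft_force: [-0.1, 0.2, -1.7]
width: 51.9
grasp_force: 30.0
```

Emit:
{"method": "jog_arm", "body": {"commands": [[-1,[0.012,0,-0.025],[0,-0.062,0]],[-1,[0,0,0],[0,0,0]],[-1,[0,0,0],[0,0,0]],[-1,[0,0,0],[0,0,0]],[-1,[0,0,0],[0,0,0]],[-1,[0,0,0],[0,0,0]]]}}

```text
t: 27.75
ee_pos: [467.0, 252.5, 152.8]
orientation: [1.463, 1.457, -1.02]
ft_force: [-0.7, 0.9, -1.6]
width: 52.1
grasp_force: 30.0
```

Run:
```python
from pour import *
o=get_obs(); print(o["ee_pos"],o["qpos"],o["t"],o["width"],o["ft_force"]); Z=R.from_rotvec(o["orientation"]).as_matrix(); print("lean",np.rad2deg(np.arcsin(Z[1,2])))
a=get_image("scene")["image"][110:260,260:460];b=get_image("top")["image"][130:280,80:280]
cv2.imwrite("pics/x8.png",cv2.resize(np.hstack([a,b]),(800,300),interpolation=cv2.INTER_CUBIC))
```

```text
[467.009 252.541 152.809] [ 0.845  0.896  1.489 -0.698  1.807  1.087] 27.75 52.134830550728935 [-0.702  0.873 -1.594]
lean -70.04216937473157
```

View pics/x8.png

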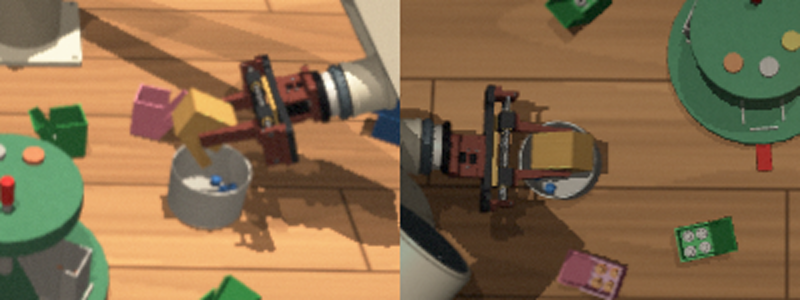

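Scene half: cup tipped over the tin with blue nuts inside it at (215,185); top half: cup over the mouth (560,150). The wrist force of 1.6 N equals the bare cup, so all nuts are out. Now return.

```bash
cat > p5.py <<'E'
from pour import *
L=[(pp(90,80,115,22),90,-35,7),(pp(90,20,185,25),90,25,9),(pp(90,0,215,30),90,45,4),([440,130,250],47,45,10),([465,-30.6,126],3.9,45,14),([566.4,-25.9,91],3.9,45,8),([565.9,-25.9,70.0],3.9,45,4)]
E
python3 - <<'E'
from p5 import *
o=get_obs()
run([(o["ee_pos"],90,-70)]+L,o["qpos"],show=100)
rows(L[:4])
E
```

```text
7 [ 0.708  0.564  1.731 -0.469  1.304  0.94 ]
-> reached [465.8   220.389 154.95 ] 90 -35 worst 0.3375616490133588
9 [ 0.155  0.329  2.023  0.61   0.817 -0.275]
-> reached [465.8   204.197 167.9  ] 90 25 worst 0.893640160698779
4 [-0.024  0.414  2.06   1.003  0.995 -0.741]
-> reached [465.8   208.423 179.777] 90 45 worst 0.6006441965559598
10 [-0.105  0.029  2.358  1.27   0.633 -0.387]
-> reached [440, 130, 250] 47 45 worst 0.27272862412831933
14 [-0.183  0.381  2.519  2.801  0.554 -1.457]
-> reached [465, -30.6, 126] 3.9 45 worst 0.6258946084807697
8 [-0.117  0.532  2.32   2.868  0.503 -1.462]
-> reached [566.4, -25.9, 91] 3.9 45 worst 0.1250685259973136
4 [-0.117  0.592  2.32   2.894  0.561 -1.492]
-> reached [565.9, -25.9, 70.0] 3.9 45 worst 0.08967947610762446
leg to [465.8 220.4 155. ] (90, -35, 7)
[[-0.019, -0.002, 0.042], [0.001, 0.111, -0.001]]
[[-0.022, -0.002, 0.04], [0.001, 0.111, -0.001]]
[[-0.026, -0.002, 0.038], [0.001, 0.111, -0.001]]
[[-0.029, -0.002, 0.036], [0.001, 0.111, -0.001]]
[[-0.032, -0.002, 0.033], [0.001, 0.111, -0.001]]
[[-0.035, -0.002, 0.03], [0.001, 0.1
[... 549 characters left out ...]
[[0.022, -0.0, -0.022], [-0.0, 0.111, 0.0]]
[[0.024, -0.0, -0.02], [0.0, 0.111, 0.0]]
[[0.026, 0.0, -0.018], [0.0, 0.111, -0.0]]
[[0.027, -0.0, -0.016], [-0.0, 0.111, -0.0]]
leg to [440. 130. 250.] (47, 45, 10)
[[-0.006, -0.026, -0.105], [-0.068, -0.0, 0.068]]
[[-0.007, -0.02, -0.106], [-0.068, -0.0, 0.068]]
[[-0.008, -0.014, -0.107], [-0.068, 0.0, 0.068]]
[[-0.008, -0.008, -0.108], [-0.068, 0.0, 0.068]]
[[-0.009, -0.001, -0.108], [-0.068, -0.0, 0.068]]
[[-0.009, 0.005, -0.108], [-0.068, -0.0, 0.068]]
[[-0.008, 0.011, -0.108], [-0.068, -0.0, 0.068]]
[[-0.007, 0.017, -0.107], [-0.068, 0.0, 0.068]]
[[-0.006, 0.023, -0.106], [-0.068, -0.0, 0.068]]
[[-0.005, 0.029, -0.104], [-0.068, 0.0, 0.068]]
```

Emit:
{"method": "jog_arm", "body": {"commands": [[-1,[-0.019,-0.002,0.042],[0.001,0.111,-0.001]],[-1,[-0.022,-0.002,0.04],[0.001,0.111,-0.001]],[-1,[-0.026,-0.002,0.038],[0.001,0.111,-0.001]],[-1,[-0.029,-0.002,0.036],[0.001,0.111,-0.001]],[-1,[-0.032,-0.002,0.033],[0.001,0.111,-0.001]],[-1,[-0.035,-0.002,0.03],[0.001,0.111,-0.001]],[-1,[-0.037,-0.002,0.027],[0.001,0.111,-0.001]],[-1,[-0.023,0,-0.001],[0,0.148,0]],[-1,[-0.023,0,-0.004],[0,0.148,0]],[-1,[-0.022,0,-0.007],[0,0.148,0]]]}}

```text
t: 28.85
ee_pos: [465.5, 215.3, 159.7]
orientation: [2.083, 2.083, -0.275]
ft_force: [0.6, -1.1, -2.1]
width: 52.0
grasp_force: 30.0
```

Emit:
{"method": "jog_arm", "body": {"commands": [[-1,[-0.021,0,-0.009],[0,0.148,0]],[-1,[-0.02,0,-0.012],[0,0.148,0]],[-1,[-0.018,0,-0.014],[0,0.148,0]],[-1,[-0.017,0,-0.016],[0,0.148,0]],[-1,[-0.015,0,-0.018],[0,0.148,0]],[-1,[-0.013,0,-0.019],[0,0.148,0]],[-1,[0.022,0,-0.022],[0,0.111,0]],[-1,[0.024,0,-0.02],[0,0.111,0]],[-1,[0.026,0,-0.018],[0,0.111,0]],[-1,[0.027,0,-0.016],[0,0.111,0]]]}}

```text
t: 29.85
ee_pos: [465.5, 208.4, 180.1]
orientation: [-1.761, -1.759, -0.727]
ft_force: [-0.3, -0.7, -1.9]
width: 51.9
grasp_force: 30.0
```

Emit:
{"method": "jog_arm", "body": {"commands": [[-1,[-0.006,-0.026,-0.105],[-0.068,0,0.068]],[-1,[-0.007,-0.02,-0.106],[-0.068,0,0.068]],[-1,[-0.008,-0.014,-0.107],[-0.068,0,0.068]],[-1,[-0.008,-0.008,-0.108],[-0.068,0,0.068]],[-1,[-0.009,-0.001,-0.108],[-0.068,0,0.068]],[-1,[-0.009,0.005,-0.108],[-0.068,0,0.068]],[-1,[-0.008,0.011,-0.108],[-0.068,0,0.068]],[-1,[-0.007,0.017,-0.107],[-0.068,0,0.068]],[-1,[-0.006,0.023,-0.106],[-0.068,0,0.068]],[-1,[-0.005,0.029,-0.104],[-0.068,0,0.068]]]}}

```text
t: 30.85
ee_pos: [439.0, 130.3, 250.4]
orientation: [-2.441, -1.05, -1.004]
ft_force: [-0.3, 0.6, -2.1]
width: 51.8
grasp_force: 30.0
```

Run:
```python
from p5 import *
o=get_obs(); print(o["ee_pos"],o["qpos"],o["t"],o["width"],o["ft_force"])
rows(L[4:5])
d=get_image("top"); np.savez("top9.npz",**d); W,H=cloud(d); h,s,v=[H[...,i].astype(int) for i in range(3)]
# nuts: blue in tin
b=(h>95)&(h<125)&(s>100)&(np.hypot(W[...,0]-466,W[...,1]-285)<75); q=W[b]; print("blue near tin",b.sum(), q.mean(0) if b.any() else "")
b2=(h>95)&(h<125)&(s>100)&(W[...,0]>200)&(W[...,0]<850)&(abs(W[...,1])<450); print("blue all",b2.sum())
m=(np.hypot(W[...,0]-466,W[...,1]-285)<85)&(W[...,2]>62)&(W[...,2]<85); print("tin",hullc(W[m][:,:2]),np.median(W[m][:,2]))
W2,up,lo,kn,po=stand(d); print("lo",hullc(W2[lo][:,:2]),"po",po.sum(),W2[po].mean(0),W2[kn].mean(0))
f=(s<80)&(v>90)&(abs(W[...,0]-545)<45)&(abs(W[...,1]+27)<50)&(W[...,2]>30)&(W[...,2]<60); q=W[f]; print(f.sum(),q.mean(0),q.min(0),q.max(0)); fr=q[q[:,0]<528]; print(fr.mean(0),fr.min(0),fr.max(0))
```

```text
[438.971 130.318 250.428] [-0.136  0.022  2.36   1.246  0.647 -0.383] 30.85 51.83903222505369 [-0.294  0.649 -2.118]
leg to [465.  -30.6 126. ] (3.9, 45, 14)
[[-0.113, 0.092, 0.014], [-0.048, 0.0, 0.048]]
[[-0.109, 0.096, 0.017], [-0.048, 0.0, 0.048]]
[[-0.106, 0.099, 0.021], [-0.048, 0.0, 0.048]]
[[-0.102, 0.103, 0.024], [-0.048, 0.0, 0.048]]
[[-0.098, 0.105, 0.028], [-0.048, 0.0, 0.048]]
[[-0.094, 0.108, 0.032], [-0.048, 0.0, 0.048]]
[[-0.09, 0.11, 0.036], [-0.048, 0.0, 0.048]]
[[-0.086, 0.112, 0.04], [-0.048, 0.0, 0.048]]
[[-0.081, 0.113, 0.045], [-0.048, 0.0, 0.048]]
[[-0.077, 0.115, 0.049], [-0.048, 0.0, 0.048]]
[[-0.073, 0.116, 0.053], [-0.048, 0.0, 0.048]]
[[-0.068, 0.116, 0.057], [-0.048, 0.0, 0.048]]
[[-0.064, 0.116, 0.062], [-0.048, 0.0, 0.048]]
[[-0.06, 0.116, 0.066], [-0.048, 0.0, 0.048]]
blue near tin 92 [452.127 320.214  18.523]
blue all 96
tin (array([464.882, 284.642]), np.float64(59.058386283827204)) 72.64758745617223
lo (array([638.192, -22.027]), np.float64(141.40640652307403)) po 94 [477.627 -32.789  11.847] [682.447 -18.209 239.744]
54 [530.566 -32.018  41.593] [515.911 -65.199  32.868] [554.152   4.361  52.568]
[519.929 -30.311  41.989] [515.911 -55.75   32.868] [526.344   0.928  52.568]
```

Run:
```python
from h import *
d=get_image("top"); e=get_image("scene")
for n,d in(("top",d),("scene",e)):
    W,H=cloud(d); h,s,v=[H[...,i].astype(int) for i in range(3)]
    b=(h>95)&(h<125)&(s>100)&(W[...,0]>200)&(W[...,0]<850)&(abs(W[...,1])<500)
    nn,lab,st,c=cv2.connectedComponentsWithStats(b.astype(np.uint8),connectivity=8)
    for i in range(1,nn): print(n,st[i],W[lab==i].mean(0),H[lab==i].mean(0))
    # brass cup interior
    m=(h>=12)&(h<=32)&(s>90)&(v>40)&(np.hypot(W[...,0]-425,W[...,1]-115)<90)&(W[...,2]>190); 
    if m.any(): print("brass",m.sum(),W[m].mean(0),W[m].min(0),W[m].max(0))
```

```text
top [147 203   5   5  14] [484.815 326.828  13.602] [106.    135.    102.929]
top [146 209   9  11  58] [453.027 322.912  21.353] [106.155 151.776  83.948]
top [153 222   5   5  19] [424.508 306.757  14.797] [104.789 144.842 124.   ]
top [233 232   1   1   1] [380.902  40.586 397.561] [120. 106.  12.]
top [227 237   1   1   1] [368.805  54.627 399.858] [100. 230.  10.]
top [224 241   1   3   3] [356.865  61.545 400.895] [121.333 181.667   6.667]
brass 780 [437.131 128.586 261.166] [338.924  26.31  214.294] [485.615 181.785 355.541]
scene [292  98   1   1   1] [382.661  54.204 346.726] [ 98. 128.   8.]
scene [366 198   5   4  16] [425.666 308.596  13.145] [106.062 136.125 175.625]
scene [370 202   8   3  18] [453.909 321.851  23.431] [106.778 122.778 131.389]
brass 869 [431.909 120.676 274.438] [343.172  41.536 215.391] [489.638 180.512 401.369]
```

All six nuts are accounted for in the tin (1 + 4 + 1 by area), and none remain in the cup. Bring the cup back.

Emit:
{"method": "jog_arm", "body": {"commands": [[-1,[-0.113,0.092,0.014],[-0.048,0,0.048]],[-1,[-0.109,0.096,0.017],[-0.048,0,0.048]],[-1,[-0.106,0.099,0.021],[-0.048,0,0.048]],[-1,[-0.102,0.103,0.024],[-0.048,0,0.048]],[-1,[-0.098,0.105,0.028],[-0.048,0,0.048]],[-1,[-0.094,0.108,0.032],[-0.048,0,0.048]],[-1,[-0.09,0.11,0.036],[-0.048,0,0.048]],[-1,[-0.086,0.112,0.04],[-0.048,0,0.048]],[-1,[-0.081,0.113,0.045],[-0.048,0,0.048]],[-1,[-0.077,0.115,0.049],[-0.048,0,0.048]]]}}

```text
t: 32.0
ee_pos: [459.1, 15.0, 160.7]
orientation: [-2.785, -0.397, -1.149]
ft_force: [0.2, -0.0, -1.9]
width: 52.1
grasp_force: 30.0
```

Emit:
{"method": "jog_arm", "body": {"commands": [[-1,[-0.073,0.116,0.053],[-0.048,0,0.048]],[-1,[-0.068,0.116,0.057],[-0.048,0,0.048]],[-1,[-0.064,0.116,0.062],[-0.048,0,0.048]],[-1,[-0.06,0.116,0.066],[-0.048,0,0.048]],[-1,[0,0,0],[0,0,0]]]}}

```text
t: 32.5
ee_pos: [466.1, -30.8, 124.5]
orientation: [-2.883, -0.101, -1.186]
ft_force: [0.7, 0.2, -1.0]
width: 51.6
grasp_force: 30.0
```

Run:
```python
from p5 import *
o=get_obs(); print(o["ee_pos"],o["qpos"],o["t"],o["width"],o["ft_force"])
rows([([566.4,-25.9,92],3.9,45,8)])
```

```text
[466.051 -30.752 124.541] [-0.225  0.386  2.515  2.749  0.553 -1.447] 32.5 51.57799981881865 [ 0.689  0.211 -0.974]
leg to [566.4 -25.9  92. ] (3.9, 45, 8)
[[0.061, 0.002, 0.117], [0.0, 0.001, 0.001]]
[[0.061, 0.002, 0.117], [0.0, 0.001, 0.001]]
[[0.06, 0.002, 0.117], [0.0, 0.001, 0.001]]
[[0.06, 0.002, 0.117], [0.0, 0.001, 0.001]]
[[0.06, 0.002, 0.117], [0.0, 0.001, 0.001]]
[[0.06, 0.002, 0.117], [0.0, 0.001, 0.001]]
[[0.06, 0.002, 0.117], [0.0, 0.001, 0.001]]
[[0.06, 0.002, 0.118], [0.0, 0.001, 0.001]]
```

Emit:
{"method": "jog_arm", "body": {"commands": [[-1,[0.061,0.002,0.117],[0,0.001,0.001]],[-1,[0.061,0.002,0.117],[0,0.001,0.001]],[-1,[0.06,0.002,0.117],[0,0.001,0.001]],[-1,[0.06,0.002,0.117],[0,0.001,0.001]],[-1,[0.06,0.002,0.117],[0,0.001,0.001]],[-1,[0.06,0.002,0.117],[0,0.001,0.001]],[-1,[0.06,0.002,0.117],[0,0.001,0.001]],[-1,[0.05,0.002,0.1],[0,0.001,0.001]],[-1,[0,0,0],[0,0,0]]]}}

```text
t: 33.4
ee_pos: [565.5, -25.6, 94.2]
orientation: [-2.876, -0.092, -1.198]
ft_force: [0.2, -0.2, -2.5]
width: 52.0
grasp_force: 30.0
```

Run:
```python
from p5 import *
o=get_obs(); print(o["ee_pos"],o["orientation"],o["t"],o["ft_force"])
rows([([566.0,-25.9,91],3.9,45,1),([565.8,-25.9,70.4],3.9,45,4)])
```

```text
[565.497 -25.639  94.19 ] [-2.876 -0.092 -1.198] 33.4 [ 0.234 -0.178 -2.506]
leg to [566.  -25.9  91. ] (3.9, 45, 1)
[[-0.019, 0.003, 0.026], [0.003, -0.005, -0.004]]
leg to [565.8 -25.9  70.4] (3.9, 45, 4)
[[-0.037, -0.0, 0.036], [0.0, 0.0, 0.0]]
[[-0.037, -0.0, 0.036], [0.0, 0.0, 0.0]]
[[-0.037, -0.0, 0.036], [0.0, 0.0, 0.0]]
[[-0.037, -0.0, 0.036], [0.0, 0.0, 0.0]]
```

Emit:
{"method": "jog_arm", "body": {"commands": [[-1,[-0.019,0.003,0.026],[0.003,-0.005,-0.004]],[-1,[-0.037,0,0.036],[0,0,0]],[-1,[-0.037,0,0.036],[0,0,0]],[-1,[-0.03,0,0.029],[0,0,0]],[-1,[-0.022,0,0.022],[0,0,0]],[-1,[0,0,0],[0,0,0]]]}}

```text
t: 34.0
ee_pos: [563.8, -26.0, 72.9]
orientation: [-2.878, -0.097, -1.189]
ft_force: [0.6, 0.3, -2.5]
width: 51.7
grasp_force: 30.0
```

Run:
```python
from p5 import *
o=get_obs(); print(o["ee_pos"],o["orientation"],o["t"],o["ft_force"])
rows([([565.7,-25.9,69.4],3.9,45,1)])
```

```text
[563.767 -25.981  72.858] [-2.878 -0.097 -1.189] 34.0 [ 0.586  0.283 -2.52 ]
leg to [565.7 -25.9  69.4] (3.9, 45, 1)
[[-0.011, 0.001, 0.038], [0.0, 0.002, -0.001]]
```

Emit:
{"method": "jog_arm", "body": {"commands": [[-1,[-0.005,0,0.019],[0,0.001,0]],[-1,[-0.007,0,0.019],[0,0.001,0]],[-1,[0,0,0],[0,0,0]]]}}

```text
t: 34.3
ee_pos: [566.1, -25.9, 69.9]
orientation: [-2.877, -0.097, -1.193]
ft_force: [0.2, -0.3, -1.5]
width: 51.7
grasp_force: 30.0
```

Run:
```python
from p5 import *
o=get_obs(); print(o["ee_pos"],o["orientation"],o["t"],o["ft_force"])
rows([([565.7,-25.9,69.2],3.9,45,1)])
z=ori(np.deg2rad(3.9),np.deg2rad(45),1).as_matrix()[:,2]
rows([(o["ee_pos"]-100*z,3.9,45,1)])
```

```text
[566.146 -25.855  69.934] [-2.877 -0.097 -1.193] 34.3 [ 0.224 -0.282 -1.5  ]
leg to [565.7 -25.9  69.2] (3.9, 45, 1)
[[-0.008, 0.0, 0.002], [0.0, -0.001, -0.0]]
leg to [495.6 -30.7 140.6] (3.9, 45, 1)
[[0.001, 0.0, -1.0], [0.0, -0.001, -0.0]]
```

Emit:
{"method": "jog_arm", "body": {"commands": [[-1,[-0.008,0,0.003],[0,0,0]],[-1,[0,0,0],[0,0,0]],[0.6,[0,0,0],[0,0,0]],[0.6,[0,0,0],[0,0,0]],[0.6,[0,0,0],[0,0,0]],[0.6,[0,0,0],[0,0,0]],[0.6,[0,0,-0.1],[0,0,0]],[0.6,[0,0,-0.2],[0,0,0]],[0.6,[0,0,-0.3],[0,0,0]],[0.6,[0,0,-0.3],[0,0,0]]]}}

```text
t: 35.3
ee_pos: [500.6, -30.1, 133.2]
orientation: [-2.877, -0.097, -1.191]
ft_force: [0.3, -0.9, 0.9]
width: 70.1
grasp_force: 0.0
```

Emit:
{"method": "jog_arm", "body": {"commands": [[0.6,[0,0,0],[0,0,0]],[0.6,[0,0,0],[0,0,0]]]}}

```text
t: 35.5
ee_pos: [502.5, -30.5, 133.7]
orientation: [-2.876, -0.097, -1.196]
ft_force: [0.8, 0.1, -0.2]
width: 69.7
grasp_force: 0.0
```

Run:
```python
from brass import *
o=get_obs(); print(o["ee_pos"],o["t"],o["ft_force"],o["width"])
d=get_image("top"); np.savez("top10.npz",**d)
W2,up,lo,kn,po=stand(d); print("lo",hullc(W2[lo][:,:2]),"up",hullc(W2[up][:,:2]),"po",po.sum(),W2[po].mean(0),"kn",W2[kn].mean(0))
W,H,m,f=brass(d); print("brass",W[m].mean(0),W[m].min(0),W[m].max(0)); q=W[f]; print("fence",len(q),q.min(0),q.max(0))
vv,uu=np.where(m&(W[...,2]>95))
for u in np.unique(uu):
    k=vv[uu==u].max(); print(u,k,W[k,u],end=";")
print()
h,s,v=[H[...,i].astype(int) for i in range(3)]
for nm,c,r,zl in(("tin",(466,285),85,(66,85)),("jar",(450,-323),60,(95,120)),("mallet",(675,-357),110,(60,80))):
    k=(np.hypot(W[...,0]-c[0],W[...,1]-c[1])<r)&(W[...,2]>zl[0])&(W[...,2]<zl[1]); print(nm,hullc(W[k][:,:2]))
z=np.hypot(W[...,0]-640,W[...,1]+21)<95; z&=(W[...,2]>190)&(W[...,2]<216); g=(h>55)&(h<90)&(s>60)
nn,lab,st,c=cv2.connectedComponentsWithStats((z&~g).astype(np.uint8)); D=np.array([float(d["k1"]),0,0,0])
for i in range(1,nn):
    if 40<st[i,4]<150:
        x=cv2.undistortPoints(c[i].reshape(1,1,2),d["intrinsics"],D).ravel(); r=R.from_rotvec(d["orientation"]).apply([x[0],x[1],1]); w=d["eye"]+r*(206-d["eye"][2])/r[2]
        print(np.rad2deg(np.arctan2(w[1]+21.2,w[0]-639.7)))
```

```text
[502.481 -30.452 133.711] 35.5 [ 0.818  0.077 -0.194] 69.6590638294241
lo (array([637.986, -21.995]), np.float64(141.21996033506696)) up (array([638.75 , -21.012]), np.float64(97.7501228631207)) po 61 [482.096 -32.017  10.471] kn [668.586 -19.064 238.561]
brass [532.061 -29.986  85.894] [522.4   -54.928  45.006] [559.267  -2.014 112.637]
fence 28 [517.041 -65.282  31.873] [553.563   1.133  52.816]
252 182 [546.248  -2.299 107.985];253 190 [522.406  -5.463 104.654];254 190 [522.634  -8.472 103.127];255 190 [523.197 -11.49   99.154];256 190 [523.534 -14.519  96.83 ];257 190 [523.612 -17.549  96.403];258 190 [523.625 -20.578  96.448];259 189 [525.783 -23.532 103.062];260 189 [525.485 -26.524 105.344];261 189 [525.035 -29.491 108.724];262 189 [524.757 -32.464 110.864];263 189 [525.852 -35.597 103.12 ];264 189 [524.956 -38.487 109.706];265 189 [524.908 -41.48  110.19 ];266 189 [525.738 -44.618 104.356];267 189 [525.636 -47.61  105.235];268 189 [525.096 -50.513 109.252];269 189 [525.37  -53.572 107.421];
tin (array([464.937, 284.779]), np.float64(59.004651741644096))
jar (array([ 449.38 , -323.279]), np.float64(29.016792185467896))
mallet (array([ 675.687, -356.695]), np.float64(65.56234880768883))
-108.56014494939505
143.77651912609187
-164.28736034944941
```

The cup rim is level at about 106 mm, as when seated. The stand is within about 1° of the pointer, the tin, jar and mallet have not moved, and the fingers are clear.

```bash
python3 -c "
from workcell import close_job; print(close_job())"
```

```text
the job is handed in; nothing more can be done
None
```

I handed the job in after about 36 s: the stand is turned with the brass pocket over the pointer (within about 1°), all six nuts are in the upright tin, and the empty brass cup is back flat in its pocket, with the jar and mallet unmoved; I measured no change in the copper and steel cups but didn't check them separately at the end.

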